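# Sort timber bolts by length into the sloping stock rack

## Task

Sort the three loose bolts from the rubber mat into the sloping rack by length: each goes into the row made for its own length, lying flat along the bed with its head at the lower end, and pushed down the slope until the head is home against the blue foot stop. Leave the tub, the carton and the wrench where they are.

Things in the scene. Friction and masses are not known exactly. Their poses are not given: they have to be found in the camera images.
- bolt_short_center (a point): Middle (on the axis, half-way along) of the loose short steel hex bolt: 110 mm over all, about 0.4 kg. Round shank 20 mm across; hex head 30 mm across flats, 14 mm thick, at its -x end; hex nut of the same width, 16 mm thick, fixed 4 mm short of its +x end. It lies level on flats of both, axis 15 mm above its support. x runs from head to tip. The three bolts differ in length only.
- bolt_short_head (a point): Middle of the outer face of the short bolt's head, 55 mm from the bolt's middle; same axes as the bolt.
- bolt_middle_center (a point): Middle (on the axis, half-way along) of the loose middle steel hex bolt: 145 mm over all, about 0.5 kg. Round shank 20 mm across; hex head 30 mm across flats, 14 mm thick, at its -x end; hex nut of the same width, 16 mm thick, fixed 4 mm short of its +x end. It lies level on flats of both, axis 15 mm above its support. x runs from head to tip. The three bolts differ in length only.
- bolt_middle_head (a point): Middle of the outer face of the middle bolt's head, 72.5 mm from the bolt's middle; same axes as the bolt.
- bolt_long_center (a point): Middle (on the axis, half-way along) of the loose long steel hex bolt: 180 mm over all, about 0.6 kg. Round shank 20 mm across; hex head 30 mm across flats, 14 mm thick, at its -x end; hex nut of the same width, 16 mm thick, fixed 4 mm short of its +x end. It lies level on flats of both, axis 15 mm above its support. x runs from head to tip. The three bolts differ in length only.
- bolt_long_head (a point): Middle of the outer face of the long bolt's head, 90 mm from the bolt's middle; same axes as the bolt.
- bed_short: Fixed cork-lined bed of the row for the short bolt, 112 mm long, 56 mm wide, sloping at 30 degrees. Origin: on its top surface, mid-width, at the inner face of the foot stop (28 mm high, lower end). x runs up the slope, z square to the surface, upward. Blue cheeks 18 mm high, 42 mm apart, guide head (x 0 to 18 mm) and nut (x 91 to 109 mm); the sides between are open for fingers.
- bed_middle: Fixed cork-lined bed of the row for the middle bolt, 147 mm long, 56 mm wide, sloping at 30 degrees. Origin: on its top surface, mid-width, at the inner face of the foot stop (28 mm high, lower end). x runs up the slope, z square to the surface, upward. Blue cheeks 18 mm high, 42 mm apart, guide head (x 0 to 18 mm) and nut (x 126 to 144 mm); the sides between are open for fingers.
- bed_long: Fixed cork-lined bed of the row for the long bolt, 182 mm long, 56 mm wide, sloping at 30 degrees. Origin: on its top surface, mid-width, at the inner face of the foot stop (28 mm high, lower end). x runs up the slope, z square to the surface, upward. Blue cheeks 18 mm high, 42 mm apart, guide head (x 0 to 18 mm) and nut (x 161 to 179 mm); the sides between are open for fingers.
- row_short: Fixed stand under the short bed; origin 6 mm above the work surface and 80 mm straight below the middle of the bed's surface; x points horizontally towards the bed's upper end, z up. Which row stands left, middle or right varies. A bolt laid on the slope is held by friction: it does not slide down by itself.
- row_middle: Fixed stand under the middle bed; origin 6 mm above the work surface and 80 mm straight below the middle of the bed's surface; x points horizontally towards the bed's upper end, z up. Which row stands left, middle or right varies. A bolt laid on the slope is held by friction: it does not slide down by itself.
- row_long: Fixed stand under the long bed; origin 6 mm above the work surface and 80 mm straight below the middle of the bed's surface; x points horizontally towards the bed's upper end, z up. Which row stands left, middle or right varies. A bolt laid on the slope is held by friction: it does not slide down by itself.
- rack: Fixed blue rack with the rows 90 mm apart along its y, bed middles over its y axis. Base 210 x 340 x 6 mm, origin at its underside's centre, x level towards the beds' upper ends. A header rail along y, 25 mm deep (centre x = 12 mm), at heights 268 to 298 mm, is in the way of a tool pointing straight down; one square to the beds clears it. Arms at y = +-161 mm carry it from posts at x = 95 mm.
- mat: Black rubber mat on which the bolts lie, 260 x 360 x 3 mm, fixed, origin at the centre of its underside.
- tub: Bystander: orange plastic tub of screws, 100 mm across the rim, 65 mm high; origin at the centre of its underside.
- carton: Bystander: open cardboard carton of screws, 120 x 170 x 85 mm; origin at the centre of its underside.
- wrench: Bystander: steel wrench lying flat, 180 mm long along its x; origin under its middle.
Things that resemble listed ones, but are neither listed nor needed, are in the scene too. What is shaped like the part that bears bolt_long_center but orange is not meant.

How it is judged (in metres and radians):
At the end, for the whole second after the job is handed in: Each bolt lies at rest in the row of its own length, on the bed's surface (axis 11 to 20 mm above it, at its head and at its middle), along the bed within 0.08 rad and 8 mm of its mid-line, head at the lower end, with the head's outer face no more than 2.5 mm from the foot stop (x of bolt_short_head in the frame of bed_short between -0.002 and 0.0025 m and y of bolt_short_head in the frame of bed_short between -0.008 and 0.008 m and z of bolt_short_head in the frame of bed_short between 0.011 and 0.02 m and z of bolt_short_center in the frame of bed_short between 0.011 and 0.02 m and angle between the x axis of bolt_short_center and the x axis of bed_short, either way round below 0.08 rad and x of bolt_short_center in the frame of bed_short above 0.03 m and linear speed of each of bolt_short, bolt_middle, bolt_long below 0.02 m/s and x of bolt_middle_head in the frame of bed_middle between -0.002 and 0.0025 m and y of bolt_middle_head in the frame of bed_middle between -0.008 and 0.008 m and z of bolt_middle_head in the frame of bed_middle between 0.011 and 0.02 m and z of bolt_middle_center in the frame of bed_middle between 0.011 and 0.02 m and angle between the x axis of bolt_middle_center and the x axis of bed_middle, either way round below 0.08 rad and x of bolt_middle_center in the frame of bed_middle above 0.03 m and x of bolt_long_head in the frame of bed_long between -0.002 and 0.0025 m and y of bolt_long_head in the frame of bed_long between -0.008 and 0.008 m and z of bolt_long_head in the frame of bed_long between 0.011 and 0.02 m and z of bolt_long_center in the frame of bed_long between 0.011 and 0.02 m and angle between the x axis of bolt_long_center and the x axis of bed_long, either way round below 0.08 rad and x of bolt_long_center in the frame of bed_long above 0.03 m); the robot touches nothing.
It fails at once if the tub was moved by more than 25 mm (distance of tub from where it was at the start of the episode above 0.025 m).
It fails at once if the carton was moved by more than 25 mm (distance of carton from where it was at the start of the episode above 0.025 m).
It fails at once if the wrench was moved by more than 25 mm (distance of wrench from where it was at the start of the episode above 0.025 m).
It also fails if it takes over 72 s, if anything falls off the work surface, if the arm or the gripper's body presses on something with over 40 N, if the wrist force passes 120 N, or if a joint passes its speed limit or range.

## Robot

A 6-joint arm with a two-finger parallel gripper is mounted at the origin on the work surface. World frame = base frame: x ahead of the robot, y to its left, z up, the work surface at z = 0. Lengths are in m, angles in degrees, forces in N, time in s.
With the tool pointing down it reaches from about 0.3 to 0.75 m from the base axis. Payload 8.5 kg.
Tool frame: the origin (TCP) lies between the finger pads; the fingertips stand 19 mm ahead of it and the grasp point (between the pads) is the TCP (env.tip_extent is the distance from the TCP to the fingertips, in m); z points along the fingers, y is the direction in which the jaws open and shut (so a half turn about z gives the same grasp; the last joint's range is limited). The gripper opens to 85 mm and grips with 20 to 120 N. Pads are 22 mm wide; open, the fingers measure 114 mm over their backs; the gripper's body (76 mm by 85 mm) begins 54 mm behind the grasp point. The pads swing forward as they close: fully open they stand 13 mm farther back than shut.
Start: joints at [56.19, 21.807, 74.336, -0, 83.858, -12.336], TCP at [0.201, 0.512, 0.25] pointing down, gripper open.
Joint ranges: [-178.18, 178.18], [-50.72, 133.34], [12.68, 142.11], [-81.47, 261.47], [9.98, 163.14], [-165.26, 165.26]. Speed limits (degrees/s): [136.94, 136.94, 180, 180, 180, 180].

## Interface

Orientations are given as a 3x3 rotation matrix whose columns are the frame's x, y, z axes.
In Python, from rig import status, vision, env gives the robot as it stands.
- The arm moves only by the tool send_rows, never from a script. Its argument "targets" is a list of rows, each a list of 7 numbers: the shift along the tool's x, y, z in units of 50 mm (1.0 is 50 mm), then the turn, a rotation vector about the tool's x, y, z in units of 8 degrees (1.0 is 8 degrees), then the finger opening in mm, from 0 to 85.4. A call has 1 to 5 rows; each row is the pose to reach, as a shift and turn from the pose commanded when the call began, along the tool's axes at that moment; what a row does not reach only later rows make up. A row lasts 1/8 s, in which the tool goes at most 62.5 mm and 10.7 degrees, less where a joint would pass 70% of its speed; a pose out of reach is approached as far as the arm can. A call with a gripper value outside its range is refused whole. The fingers move at their own pace and stop on an object; "grip_force" is the grip in N (left out, the last holds). Time passes only in rows, so rows that repeat a pose let the fingers close. It gives the time, the measured TCP pose, the force and the opening at its end, in the units of the state.
- status.observe(): the state, without advancing time (a new reading comes with each control period).
- vision.get_image(name): name is "side" or "top" or "wrist"; returns (picture, depth): 480x640x3 uint8, red, green, blue; 480x640 float32, m along the optical axis (not along the pixel's ray), 0 where there is no reading.
- vision.camera_model(name): a dict with "camera_matrix" (3x3 intrinsics, pixels), "dist" ([k1, k2, p1, p2, k3] as OpenCV has them; the pictures are not rectified), "view" (4x4, takes a point from world to camera coordinates); the wrist camera has in their place "T_tool_cam" (4x4, takes a point from camera to tool coordinates, whose origin is the TCP and whose axes are the flange's). Camera axes: x right, y down, z forward; pixel columns grow to the right and rows downward; lengths in m; the calibration is good to about 2 mm. A picture is of the moment at which its call begins: read the wrist's pose just before it. camera_model takes no time and is no camera call.
- env.close_job(): hands the job in, once; it reports no verdict.
Trained networks look in the newest picture that a camera, given by its name, has taken for a name from the list of things; names that differ only in an ending like _2 or _b are one class to them, and where a whole thing is asked for, a point or a joint stands for the part that bears it (a point fixed in the world has none). Each returns a list of dicts, best first, with "p" (0 to 1); they miss things now and then, are a little off and sometimes report something else, mostly with a low value. They report only what shows in the picture. A call takes as long as a camera call. They do not tell look-alikes from the thing itself.
- vision.masks_of(camera, label): "pixels" (480x640 bool, what is visible of it) and "extent" ([left, top, right, bottom] in pixels, round what is visible of it).
The state is a dict: "time_s": time; "q": joint angles; "qvel": joint speeds; "joint_efforts": joint torques, N m; "position": TCP position; "tool_rot": TCP orientation; "ft_force": force on the tool from outside, world axes, zero at the start; "wrist_torque": the same for the moment, N m; "grip_width": finger opening in m.
Only numpy, scipy, OpenCV 4.12 (cv2) and the standard library are available. Lean on these libraries where they do the work, as an engineer would, in place of code of your own. Each camera call takes 0.05 s, during which the arm holds its last target.

## Working session

There is one attempt and no reset: what is moved stays moved. The work goes in short steps, Python scripts to look and compute and a tool call to move; the robot and the scene stay as the last step left them, time stands still between calls to the robot, and variables do not carry over. Pictures are saved under pics/ and viewed, and the job is handed in when it is done.

Besides the shell and the picture viewer there is one more tool, called after "Emit:" as a command line: name --pt "numbers of a row" for each row, then --argument value for the rest. send_rows: Moves the arm, as the interface text tells. Its arguments: {"type":"object","properties":{"targets":{"type":"array","items":{"type":"array","items":{"type":"number"}}},"grip_force":{"type":"number"}},"required":["targets"]}

```bash
ls; mkdir -p pics; python3 - <<'E'
from rig import status, vision, env
import cv2,numpy as np
s=status.observe();print(s)
for n in ["side","top","wrist"]:
    im,d=vision.get_image(n);cv2.imwrite(f"pics/{n}0.png",im[:,:,::-1]);np.savez(f"pics/{n}0.npz",im=im,d=d)
    print(n,vision.camera_model(n))
E
```

```text
pics
{'time_s': 0.0, 'q': array([ 5.61905517e+01,  2.18410398e+01,  7.43845897e+01,  7.22170890e-04,
        8.38582730e+01, -1.23356307e+01]), 'qvel': array([ 0.09666658,  0.00534514, -0.04323552,  0.05786852,  0.01608097,
        0.05455443]), 'joint_efforts': array([-2.75282546e-04, -4.48457980e+01, -2.31282306e+01, -1.54235668e-04,
        4.63802222e-03, -7.47742774e-06]), 'position': array([0.2011892 , 0.51159765, 0.24971226]), 'tool_rot': array([[-9.30584320e-01,  3.66076689e-01, -8.25237818e-04],
       [ 3.66077475e-01,  9.30583590e-01, -1.20976401e-03],
       [ 3.25086367e-04, -1.42788840e-03, -9.99998928e-01]]), 'ft_force': array([-0.14376542,  0.2207178 ,  0.20936074]), 'wrist_torque': array([ 9.21947546e-06, -1.35269080e-02, -4.64501854e-02]), 'grip_width': 0.08520548427187627}
side {'camera_matrix': array([[619.29642398,   0.        , 318.18419581],
       [  0.        , 619.29642398, 237.37774768],
       [  0.        ,   0.        ,   1.        ]]), 'dist': array([-0.02465585,  0.        ,  0.        ,  0.        ,  0.        ]), 'view': array([[ 0.99991743, -0.00476
[... 646 characters left out ...]
59345,  1.44815305],
       [ 0.        ,  0.        ,  0.        ,  1.        ]])}
wrist {'camera_matrix': array([[346.46547059,   0.        , 314.74177859],
       [  0.        , 346.46547059, 235.86595001],
       [  0.        ,   0.        ,   1.        ]]), 'dist': array([-0.00114418,  0.        ,  0.        ,  0.        ,  0.        ]), 'T_tool_cam': array([[ 2.08165908e-04, -9.64049015e-01, -2.65724394e-01,
         6.58850886e-02],
       [ 9.99999399e-01, -8.54145372e-05,  1.09327405e-03,
        -7.95138113e-04],
       [-1.07666650e-03, -2.65724461e-01,  9.64048418e-01,
        -1.24016481e-01],
       [ 0.00000000e+00,  0.00000000e+00,  0.00000000e+00,
         1.00000000e+00]])}
```

View pics/top0.png

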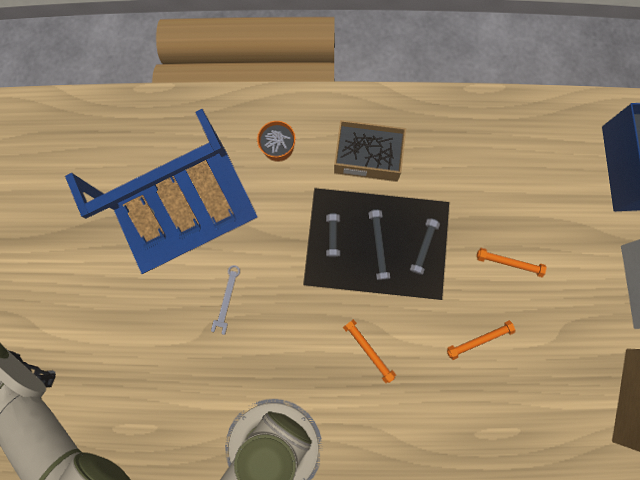

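View pics/side0.png

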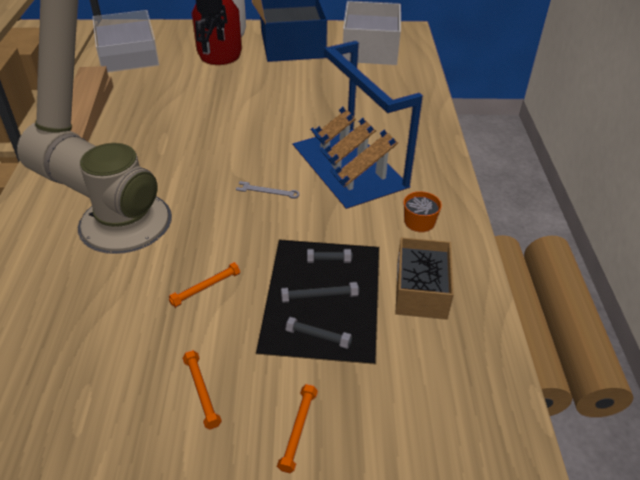

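View pics/wrist0.png

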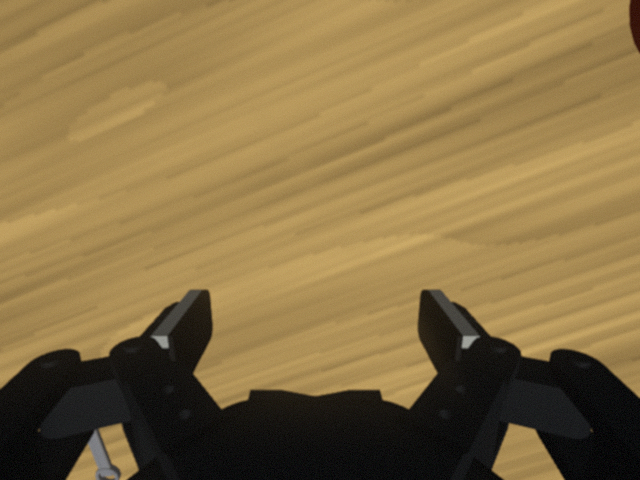

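```bash
cat > h.py <<'E'
import numpy as np,cv2
from rig import status,vision,env
from scipy.spatial.transform import Rotation as Ro
def cloud(n,d,T=None):
    """world pts per pixel (480,640,3)"""
    m=vision.camera_model(n);K=m["camera_matrix"]
    u,v=np.meshgrid(np.arange(640.),np.arange(480.))
    p=cv2.undistortPoints(np.stack([u,v],-1).reshape(-1,1,2),K,m["dist"]).reshape(480,640,2)
    P=np.concatenate([p*d[...,None],d[...,None]],-1)
    if n=="wrist":
        A=T@m["T_tool_cam"]
    else: A=np.linalg.inv(m["view"])
    W=P@A[:3,:3].T+A[:3,3]; W[d<=0]=np.nan
    return W
def proj(n,X,T=None):
    m=vision.camera_model(n)
    V=m["view"] if n!="wrist" else np.linalg.inv(T@m["T_tool_cam"])
    return cv2.projectPoints(np.atleast_2d(X).astype(float),cv2.Rodrigues(V[:3,:3])[0],V[:3,3],m["camera_matrix"],m["dist"])[0].reshape(-1,2)
def tool():
    s=status.observe();T=np.eye(4);T[:3,:3]=s["tool_rot"];T[:3,3]=s["position"];return T,s
def delta(T,R,p):
    """row numbers from T to (R,p)"""
    s=T[:3,:3].T@(np.asarray(p)-T[:3,3])/0.05
    r=np.degrees(Ro.from_matrix(T[:3,:3].T@R).as_rotvec())/8
    return np.round(np.r_[s,r],3)
E
python3 - <<'E'
from h import *
for n in ["top","side"]:
    z=np.load(f"pics/{n}0.npz");W=cloud(n,z["d"]);im=z["im"][:,:,::-1].copy()
    vision.get_image(n)
    for l in ["bed_short","bed_middle","bed_long","bolt_short_center","bolt_middle_center","bolt_long_center","tub","carton","mat"]:
        for r in vision.masks_of(n,l)[:5]:
            if r["p"]<.2: continue
            m=r["pixels"];w=W[m];w=w[np.isfinite(w[:,0])]
            print(n,l,round(r["p"],2),np.array(r["extent"]).round(),m.sum(),np.median(w,0).round(3), w.min(0).round(3),w.max(0).round(3))
            if l.startswith("b"): np.save(f"pics/m_{n}_{l}_{int(r['extent'][0])}.npy",m)
E
```

```text
top bed_short 0.69 [123. 197. 166. 246.] 1156 [0.558 0.33  0.083] [ 0.492  0.277 -0.   ] [0.64  0.418 0.134]
top bed_middle 0.55 [151. 179. 199. 239.] 1376 [0.593 0.248 0.078] [ 0.516  0.19  -0.003] [0.662 0.296 0.138]
top bed_long 0.82 [186. 165. 236. 228.] 1470 [0.629 0.165 0.075] [0.545 0.106 0.005] [0.702 0.221 0.126]
top bolt_short_center 0.92 [325. 212. 343. 260.] 459 [ 0.539 -0.144  0.025] [ 0.484 -0.16  -0.007] [ 0.601 -0.126  0.039]
top bolt_middle_center 0.6 [410. 217. 440. 274.] 481 [ 0.512 -0.381  0.026] [ 0.438 -0.423 -0.004] [ 0.578 -0.343  0.042]
top bolt_long_center 0.84 [343. 320. 393. 380.] 710 [ 0.241 -0.237  0.022] [ 0.167 -0.299 -0.01 ] [ 0.318 -0.174  0.038]
top bolt_long_center 0.7 [479. 247. 548. 277.] 630 [ 0.467 -0.605  0.022] [ 0.429 -0.705 -0.009] [ 0.505 -0.516  0.036]
top bolt_long_center 0.57 [368. 208. 392. 281.] 616 [ 0.512 -0.262  0.025] [ 0.424 -0.289 -0.005] [ 0.609 -0.238  0.039]
top tub 0.68 [255. 120. 294. 163.] 1178 [0.778 0.004 0.051] [ 0.728 -0.043 -0.01 ] [0.829 0.059 0.071]
top carton 0.84 [336. 118. 406. 178.] 3636 [ 0.751 -0.238  0.055] [
[... 1165 characters left out ...]
1] [ 0.607 -0.221  0.038]
side bolt_long_center 0.76 [167. 263. 240. 308.] 816 [ 0.236 -0.249  0.021] [ 0.158 -0.308 -0.007] [ 0.324 -0.156  0.037]
side bolt_long_center 0.68 [183. 351. 222. 432.] 933 [ 0.275 -0.533  0.024] [ 0.22  -0.611 -0.005] [ 0.32  -0.439  0.037]
side tub 0.97 [406. 188. 441. 234.] 1261 [ 0.781 -0.01   0.053] [ 0.734 -0.05  -0.002] [0.832 0.131 0.07 ]
side tub 0.48 [309. 107. 358. 148.] 779 [0.566 0.327 0.081] [0.493 0.273 0.003] [0.626 0.436 0.13 ]
side carton 0.81 [394. 238. 455. 320.] 4278 [ 0.756 -0.258  0.057] [ 0.687 -0.335 -0.004] [ 0.827 -0.059  0.093]
side mat 0.87 [254. 238. 384. 366.] 11770 [ 0.521 -0.291  0.003] [ 0.374 -0.457 -0.007] [ 0.667 -0.059  0.039]
```

```bash
python3 - <<'E'
from h import *
a=cv2.imread("pics/top0.png");b=cv2.imread("pics/side0.png")
c=[cv2.resize(a[100:280,60:270],None,fx=3.3,fy=3.3,interpolation=cv2.INTER_CUBIC),cv2.resize(b[30:210,280:430],None,fx=3.3,fy=3.3,interpolation=cv2.INTER_CUBIC)]
cv2.imwrite("pics/c1.png",c[0]);cv2.imwrite("pics/c2.png",c[1])
cv2.imwrite("pics/c3.png",cv2.resize(a[200:290,310:450],None,fx=5,fy=5,interpolation=cv2.INTER_CUBIC))
E
```

```text
(no output)
```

View pics/c1.png

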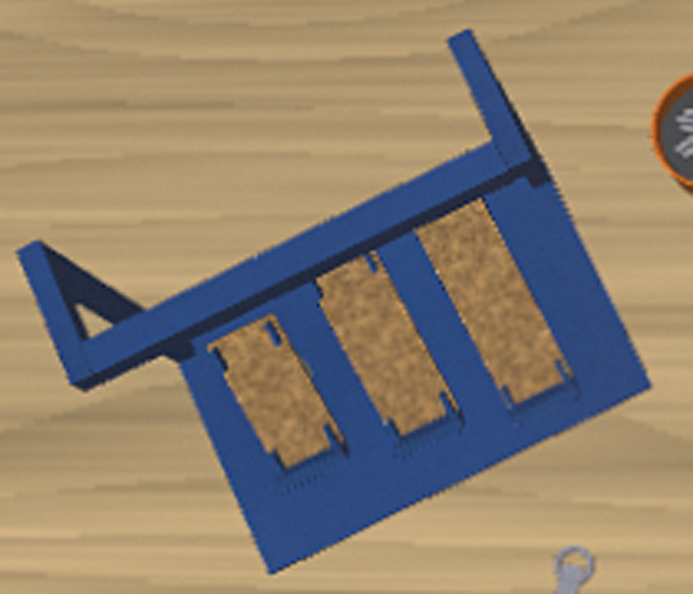

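View pics/c2.png

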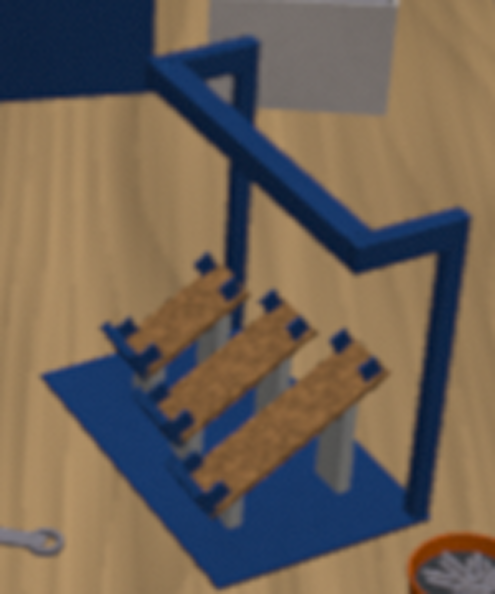

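View pics/c3.png

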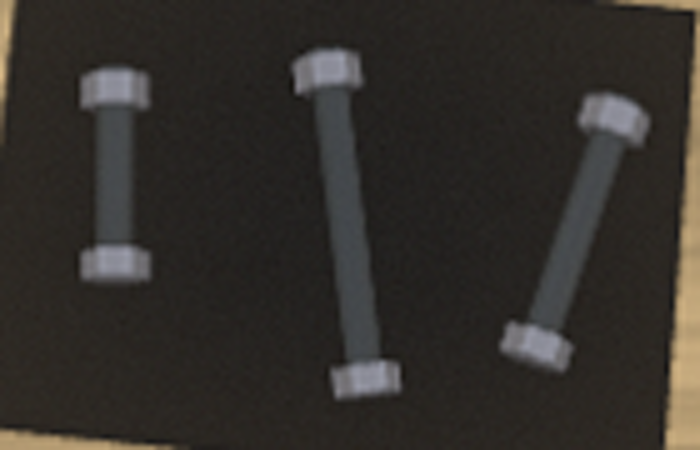

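```bash
cat >> h.py <<'E'
def rackT(x):
    T=np.eye(4);T[:3,:3]=Ro.from_euler("z",x[2]).as_matrix();T[:2,3]=x[:2];return T
def bedT(rack,row,L):
    """row y in rack, L bed length; bed frame"""
    B=np.eye(4);B[:3,:3]=Ro.from_euler("y",-30,degrees=True).as_matrix()
    c=np.array([0,row,0.092 if False else 0.086])  # 6mm base + 80
    B[:3,3]=c-B[:3,0]*L/2
    return rack@B
E
python3 - <<'E'
from h import *
from scipy.optimize import least_squares
F=[("top",(142.4,273.6),(-.105,.17,.006)),("top",(257.3,216.7),(-.105,-.17,.006)),
("side",(293,143.6),(-.105,.17,.006)),("side",(346.7,208.2),(-.105,-.17,.006)),("side",(409.7,187.6),(.105,-.17,.006))]
def f(x,sel=F):
    R=rackT(x);r=[]
    for n,uv,p in sel: r+=list(proj(n,R[:3,:3]@p+R[:3,3])[0]-uv)
    return np.array(r)
s=least_squares(f,[.6,.25,.42]);print(s.x,np.degrees(s.x[2]),s.fun.round(1))
for n in("top","side"):
    q=least_squares(lambda x:f(x,[k for k in F if k[0]==n]),[.6,.25,.42]);print(n,q.x,q.fun.round(1))
np.save("rack.npy",s.x)
R=rackT(s.x)
for n in("top","side"):
    im=cv2.imread(f"pics/{n}0.png")
    sc=4;o=(100,130) if n=="top" else (290,60)
    im=cv2.resize(im[o[1]:o[1]+150,o[0]:o[0]+190],None,fx=sc,fy=sc,interpolation=cv2.INTER_CUBIC)
    for row,L in((.09,.112),(0,.147),(-.09,.182)):
        B=bedT(R,row,L)
        P=np.array([[0,.028,0],[L,.028,0],[L,-.028,0],[0,-.028,0]])@B[:3,:3].T+B[:3,3]
        uv=((proj(n,P)-o+.5)*sc).astype(int);cv2.polylines(im,[uv],True,(0,0,255),1)
    cv2.imwrite(f"pics/o_{n}.png",im)
# plane fit per bed
for n in("top","side"):
    z=np.load(f"pics/{n}0.npz");W=cloud(n,z["d"]);hsv=cv2.cvtColor(z["im"],cv2.COLOR_RGB2HSV)
    for l,row,L in(("bed_short",.09,.112),("bed_middle",0,.147),("bed_long",-.09,.182)):
        B=bedT(R,row,L)
        P=(W-B[:3,3])@B[:3,:3]
        m=(P[...,0]>.02)&(P[...,0]<L-.03)&(abs(P[...,1])<.018)&(abs(P[...,2])<.02)
        p=P[m];A=np.c_[p[:,:2],np.ones(len(p))];c=np.linalg.lstsq(A,p[:,2],rcond=None)[0]
        print(n,l,len(p),"slopes",c.round(3),"mid z",(p[:,2].mean()).round(4))
E
```

```text
[0.60460621 0.2497706  0.46694731] 26.754110120639155 [-0.4 -0.7  1.3 -0.8 -1.  -0.4 -1.3 -0.2  0.7 -1. ]
top [0.60241614 0.25138652 0.47233497] [-0.7  0.3  0.7 -0.3]
side [0.60627893 0.24762201 0.46362677] [-0.4 -0.1 -0.9  0.3  1.3 -0.4]
top bed_short 344 slopes [ 0.002 -0.015 -0.   ] mid z 0.0001
top bed_middle 535 slopes [ 0.014  0.003 -0.001] mid z -0.0003
top bed_long 726 slopes [-0.005 -0.008 -0.   ] mid z -0.0005
side bed_short 175 slopes [-0.018 -0.013  0.001] mid z 0.0004
side bed_middle 303 slopes [-0.001  0.009 -0.   ] mid z -0.0002
side bed_long 460 slopes [-0.003  0.003  0.   ] mid z 0.0
```

View pics/o_top.png

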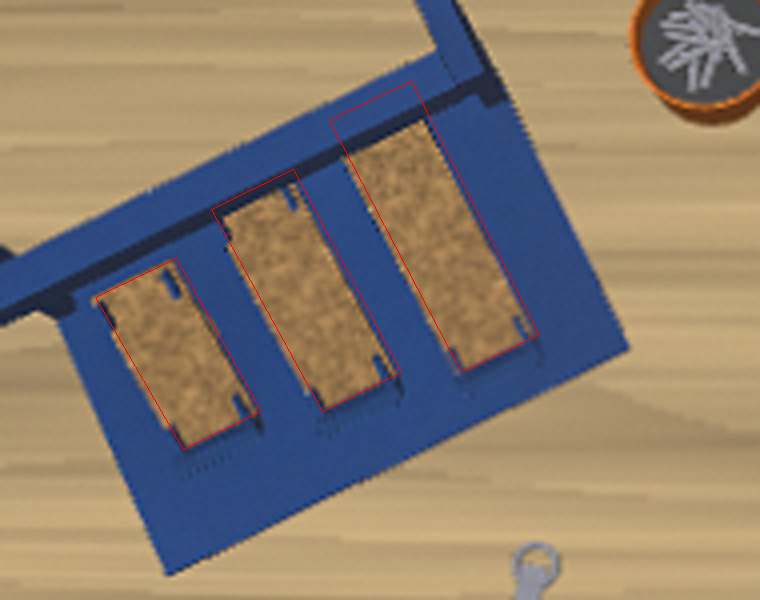

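View pics/o_side.png

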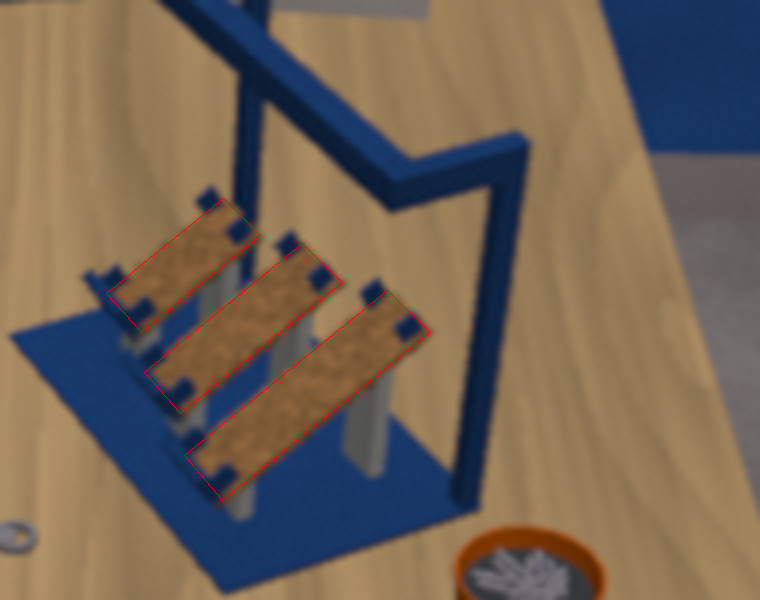

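```bash
python3 - <<'E'
from h import *
T,s=tool();print(env.tip_extent,s["time_s"])
R=np.array([[-1,0,0],[0,1,0],[0,0,-1.]])
print(delta(T,R,[.48,-.26,.25]))
E
```

```text
0.019 1.15
[-1.0837e+01 -1.2324e+01  7.0000e-03 -0.0000e+00 -0.0000e+00 -2.6840e+00]
```

Emit:
send_rows --pt "-0.8 -0.9 0 0 0 -0.5 85" --pt "-1.6 -1.8 0 0 0 -1.1 85" --pt "-2.4 -2.7 0 0 0 -1.7 85" --pt "-3.2 -3.6 0 0 0 -2.2 85" --pt "-4.0 -4.5 0 0 0 -2.7 85"

```text
time_s: 1.78
position: [0.3054, 0.2275, 0.2506]
tool_rot: [[-1.0, -0.005, 0.001], [-0.005, 1.0, 0.0], [-0.001, 0.0, -1.0]]
ft_force: [2.2, 0.3, 1.0]
grip_width: 0.0846
```

```bash
python3 - <<'E'
from h import *
T,s=tool();print(T,s["time_s"])
R=np.array([[-1,0,0],[0,1,0],[0,0,-1.]])
print(delta(T,R,[.48,-.26,.25]))
E
```

```text
[[-9.99987295e-01 -4.94609444e-03  9.73042879e-04  3.05407375e-01]
 [-4.94585889e-03  9.99987739e-01  2.44331980e-04  2.27502079e-01]
 [-9.74239438e-04  2.39516343e-04 -9.99999497e-01  2.50556844e-01]
 [ 0.00000000e+00  0.00000000e+00  0.00000000e+00  1.00000000e+00]] 1.775
[-3.444e+00 -9.767e+00  1.200e-02  2.000e-03  7.000e-03  3.500e-02]
```

Emit:
send_rows --pt "-0.4 -1.18 0 0 0 0 85" --pt "-0.8 -2.36 0 0 0 0 85" --pt "-1.2 -3.54 0 0 0 0 85" --pt "-1.6 -4.7 0 0 0 0 85" --pt "-2.0 -5.8 0 0 0 0 85"

```text
time_s: 2.4
position: [0.406, -0.0628, 0.2506]
tool_rot: [[-1.0, -0.001, 0.001], [-0.001, 1.0, -0.0], [-0.001, -0.0, -1.0]]
ft_force: [1.1, 0.8, -0.4]
grip_width: 0.0851
```

Emit:
send_rows --pt "-0.4 -1.1 0 0 0 0 85" --pt "-0.8 -2.2 0 0 0 0 85" --pt "-1.2 -3.2 0 0 0 0 85" --pt "-1.4 -4.0 0 0 0 0 85" --pt "-1.4 -4.0 0 0 0 0 85"

```text
time_s: 3.02
position: [0.4763, -0.2627, 0.2495]
tool_rot: [[-1.0, 0.0, -0.001], [0.0, 1.0, 0.0], [0.001, 0.0, -1.0]]
ft_force: [-0.1, -0.1, 0.4]
grip_width: 0.0845
```

```bash
python3 - <<'E'
from h import *
T,s=tool();print(T,s["time_s"])
im,d=vision.get_image("wrist");cv2.imwrite("pics/w1.png",im[:,:,::-1]);np.savez("pics/w1.npz",im=im,d=d,T=T)
E
```

```text
[[-9.99999752e-01  4.75093198e-04 -5.19984336e-04  4.76329716e-01]
 [ 4.74990346e-04  9.99999868e-01  1.97905056e-04 -2.62686304e-01]
 [ 5.20078290e-04  1.97658019e-04 -9.99999845e-01  2.49548988e-01]
 [ 0.00000000e+00  0.00000000e+00  0.00000000e+00  1.00000000e+00]] 3.025
```

View pics/w1.png

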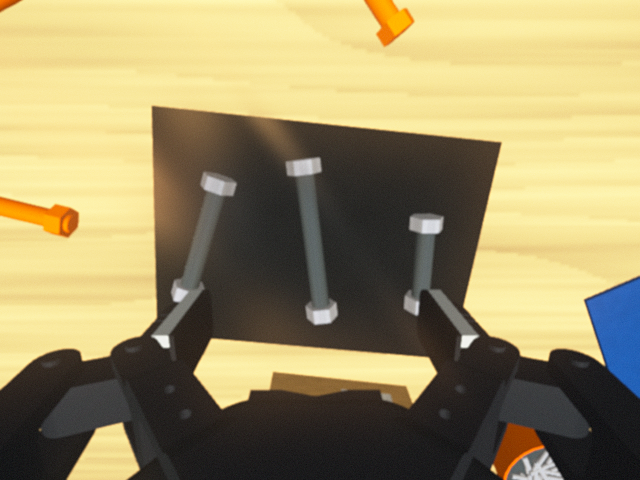

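```bash
python3 - <<'E'
from h import *
a=cv2.imread("pics/w1.png")
def cr(x,y): return cv2.resize(a[y-25:y+25,x-25:x+25],None,fx=5,fy=5,interpolation=cv2.INTER_CUBIC)
r1=np.hstack([cr(218,184),cr(304,167),cr(426,223)]);r2=np.hstack([cr(190,290),cr(321,310),cr(415,300)])
cv2.imwrite("pics/w1c.png",np.vstack([r1,r2]))
E
```

```text
(no output)
```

View pics/w1c.png

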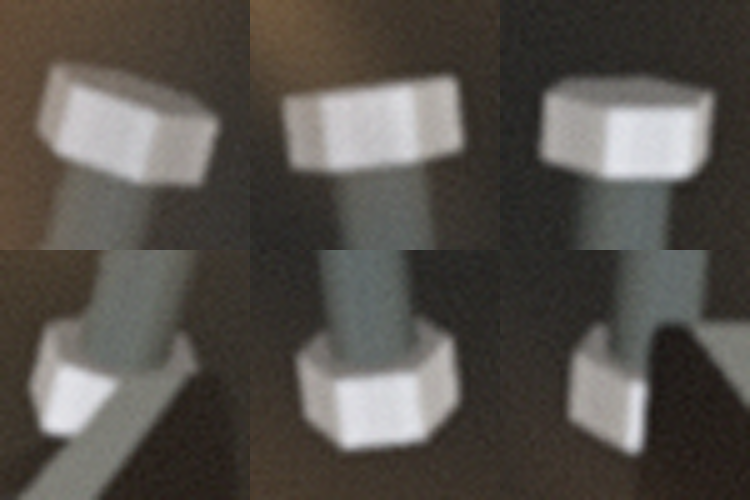

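```bash
cat >> h.py <<'E'
def plane_pts(n,uv,z,T=None):
    m=vision.camera_model(n)
    p=cv2.undistortPoints(np.asarray(uv,float).reshape(-1,1,2),m["camera_matrix"],m["dist"]).reshape(-1,2)
    A=T@m["T_tool_cam"] if n=="wrist" else np.linalg.inv(m["view"])
    d=np.c_[p,np.ones(len(p))]@A[:3,:3].T
    return A[:3,3]+d*((z-A[2,3])/d[:,2])[:,None]
def axisfit(n,m,z,T=None):
    v,u=np.nonzero(m);W=plane_pts(n,np.c_[u,v],z,T)[:,:2]
    c=W.mean(0)
    ax=np.linalg.svd(W-c,full_matrices=False)[2][0]
    if ax[0]<0: ax=-ax
    t=(W-c)@ax;q=(W-c)@np.array([-ax[1],ax[0]])
    # shank only refine
    lo,hi=np.percentile(t,[.5,99.5]);mid=c+ax*(lo+hi)/2
    return mid,np.degrees(np.arctan2(ax[1],ax[0])),hi-lo,np.percentile(q,[2,98])
E
python3 - <<'E'
from h import *
z=np.load("pics/w1.npz")
for n in("top","side","wrist"):
    vision.get_image(n)
    for l in("short","middle","long"):
        for r in vision.masks_of(n,f"bolt_{l}_center")[:5]:
            if r["p"]<.3: continue
            o=axisfit(n,r["pixels"],.018,z["T"] if n=="wrist" else None)
            if abs(o[0][1]+.25)<.2 and abs(o[0][0]-.52)<.1: print(n,l,round(r["p"],2),o[0].round(4),round(o[1],1),o[2].round(3),o[3].round(3),np.array(r["extent"]).round())
E
```

```text
top short 0.89 [ 0.553  -0.1434] -1.6 0.082 [-0.013  0.013] [328. 216. 341. 244.]
top middle 0.6 [ 0.5094 -0.3828] -20.3 0.144 [-0.012  0.013] [412. 217. 438. 273.]
side short 0.62 [ 0.5403 -0.1436] 0.7 0.107 [-0.019  0.019] [306. 250. 353. 266.]
side middle 0.78 [ 0.5121 -0.3819] -19.9 0.15 [-0.016  0.017] [284. 318. 350. 348.]
side long 0.76 [ 0.5182 -0.2635] 6.9 0.178 [-0.017  0.016] [284. 281. 361. 300.]
wrist short 0.8 [ 0.5417 -0.1516] -3.6 0.114 [-0.015  0.013] [399. 214. 439. 315.]
wrist middle 0.78 [ 0.5129 -0.3882] -21.3 0.149 [-0.014  0.013] [170. 170. 234. 298.]
wrist long 0.91 [ 0.5184 -0.2685] 6.6 0.183 [-0.014  0.014] [283. 154. 333. 323.]
```

```bash
cat >> h.py <<'E'
def pick_R(deg):
    a=np.radians(deg);x=np.array([-np.cos(a),-np.sin(a),0]);z=np.array([0,0,-1.]);return np.c_[x,np.cross(z,x),z]
E
python3 - <<'E'
from h import *
for l in("short_center_325","middle_center_410","long_center_368"):
    print(l,axisfit("top",np.load(f"pics/m_top_bolt_{l}.npy"),.018))
T,s=tool()
print(delta(T,pick_R(6.7),[.518,-.266,.11]))
E
```

```text
Traceback (most recent call last):
FileNotFoundError: [Errno 2] No such file or directory: 'pics/m_top_bolt_short_center_325.npy'
```

```bash
python3 - <<'E'
from h import *
import glob
for f in sorted(glob.glob("pics/m_top_bolt*.npy")):
    print(f,axisfit("top",np.load(f),.018))
T,s=tool()
print(delta(T,pick_R(6.7),[.518,-.266,.11]))
E
```

```text
pics/m_top_bolt_long_center_343.npy (array([ 0.24143959, -0.23707975]), np.float64(37.91293421449803), np.float64(0.17663532412630556), array([-0.01347013,  0.01312239]))
pics/m_top_bolt_long_center_367.npy (array([ 0.51457136, -0.26259941]), np.float64(6.2722857922524415), np.float64(0.17979378472935476), array([-0.01373149,  0.01346418]))
pics/m_top_bolt_long_center_479.npy (array([ 0.46704217, -0.60629159]), np.float64(75.15612333471495), np.float64(0.18389997754754714), array([-0.01475323,  0.0144101 ]))
pics/m_top_bolt_middle_center_410.npy (array([ 0.50939228, -0.38209944]), np.float64(-20.898010067343552), np.float64(0.14498628513866638), array([-0.01481184,  0.01360333]))
pics/m_top_bolt_short_center_324.npy (array([ 0.53993537, -0.14357562]), np.float64(1.5139701755650685), np.float64(0.11285369186923305), array([-0.01509337,  0.01541276]))
[-8.370e-01 -1.160e-01  2.808e+00 -1.000e-03  0.000e+00 -8.210e-01]
```

Emit:
send_rows --pt "-0.5 -0.05 0.9 0 0 -0.8 70" --pt "-0.82 -0.06 1.9 0 0 -0.8 70" --pt "-0.82 -0.06 2.8 0 0 -0.8 70" --pt "-0.82 -0.06 2.8 0 0 -0.8 70" --grip_force 70

```text
time_s: 4.18
position: [0.5161, -0.2624, 0.1078]
tool_rot: [[-0.994, -0.114, -0.005], [-0.114, 0.994, 0.004], [0.005, 0.005, -1.0]]
ft_force: [-0.4, 0.1, 1.1]
grip_width: 0.0703
```

```bash
python3 - <<'E'
from h import *
T,s=tool();print(T.round(4),s["time_s"])
im,d=vision.get_image("wrist");cv2.imwrite("pics/w2.png",im[:,:,::-1])
for r in vision.masks_of("wrist","bolt_long_center")[:2]:
    print(r["p"],axisfit("wrist",r["pixels"],.018,T))
print(delta(T,pick_R(6.5),[.517,-.264,.026]))
E
```

```text
[[-0.9935 -0.1137 -0.0052  0.5161]
 [-0.1137  0.9935  0.0041 -0.2624]
 [ 0.0047  0.0047 -1.      0.1078]
 [ 0.      0.      0.      1.    ]] 4.175
0.97 (array([ 0.52026531, -0.2655096 ]), np.float64(6.673477181553399), np.float64(0.1872620198703654), array([-0.01480494,  0.01478712]))
[-0.023 -0.041  1.635  0.034 -0.034  0.004]
```

View pics/w2.png

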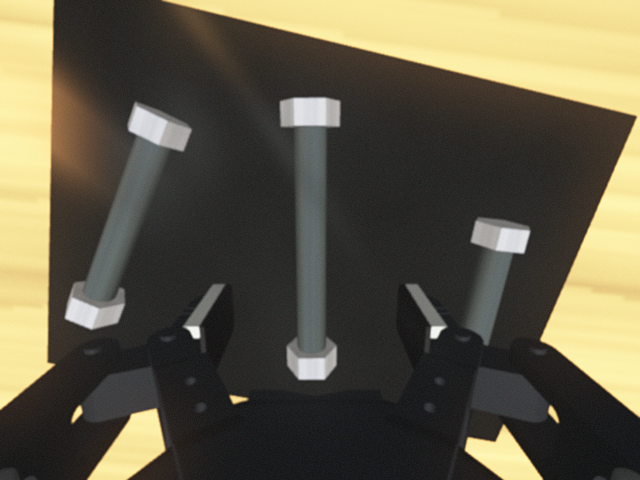

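Emit:
send_rows --pt "-0.02 -0.04 0.8 0 0 0 70" --pt "-0.03 -0.04 1.63 0 0 0 70" --pt "-0.03 -0.04 1.63 0 0 0 15" --pt "-0.03 -0.04 1.63 0 0 0 0" --pt "-0.03 -0.04 1.63 0 0 0 0" --grip_force 70

```text
time_s: 4.9
position: [0.5198, -0.2657, 0.0316]
tool_rot: [[-0.994, -0.114, 0.003], [-0.114, 0.994, -0.002], [-0.003, -0.003, -1.0]]
ft_force: [-4.1, 3.3, 9.7]
grip_width: 0.0173
```

Emit:
send_rows --pt "0 0 0 0 0 0 0" --pt "0 0 0 0 0 0 0"

```text
time_s: 5.15
position: [0.5198, -0.2657, 0.0316]
tool_rot: [[-0.993, -0.114, 0.003], [-0.114, 0.993, -0.003], [-0.003, -0.003, -1.0]]
ft_force: [-1.0, 1.4, 9.2]
grip_width: 0.0173
```

```bash
python3 - <<'E'
from h import *
im,d=vision.get_image("wrist");cv2.imwrite("pics/w3.png",im[:,:,::-1])
im,d=vision.get_image("side");cv2.imwrite("pics/s3.png",cv2.resize(im[200:380,220:420,::-1],None,fx=4,fy=3.3,interpolation=cv2.INTER_CUBIC))
E
```

```text
(no output)
```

View pics/w3.png

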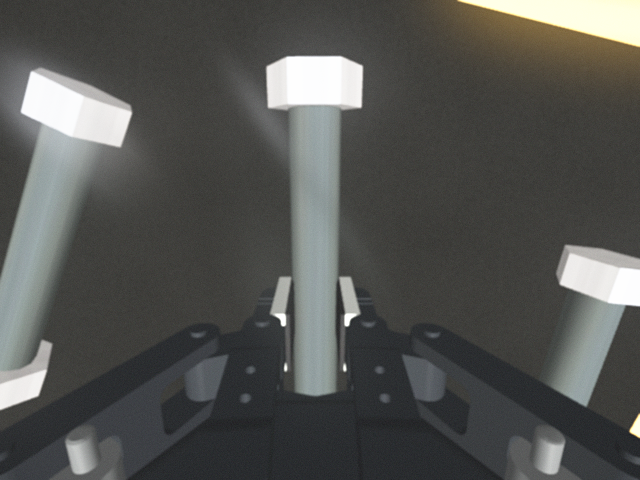

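View pics/s3.png

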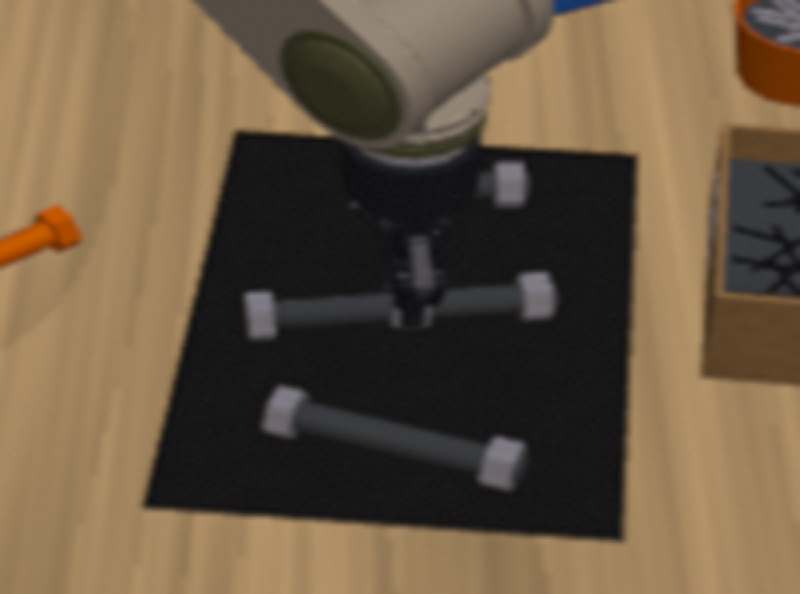

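Emit:
send_rows --pt "0 0 -0.2 0 0 0 0" --pt "0 0 -0.6 0 0 0 0" --pt "0 0 -1.2 0 0 0 0" --pt "0 0 -1.2 0 0 0 0"

```text
time_s: 5.75
position: [0.5196, -0.2657, 0.0911]
tool_rot: [[-0.994, -0.114, 0.004], [-0.114, 0.994, -0.003], [-0.003, -0.003, -1.0]]
ft_force: [-0.8, -0.9, -6.7]
grip_width: 0.0171
```

```bash
python3 - <<'E'
from h import *
im,d=vision.get_image("side");cv2.imwrite("pics/s4.png",cv2.resize(im[200:380,220:420,::-1],None,fx=4,fy=3.3,interpolation=cv2.INTER_CUBIC))
W=cloud("side",d)
for r in vision.masks_of("side","bolt_long_center")[:3]:
    w=W[r["pixels"]];w=w[np.isfinite(w[:,0])&(w[:,2]>.02)]
    print(r["p"],np.array(r["extent"]),np.median(w,0),np.percentile(w[:,2],[5,50,90,97]))
    for a,b in((.4,.45),(.45,.5),(.5,.55),(.55,.6),(.6,.65)):
        k=w[(w[:,0]>a)&(w[:,0]<b)];print(a,len(k),np.percentile(k[:,2],[50,90]) if len(k) else "")
print(status.observe()["position"])
E
```

```text
0.86 [170.8 262.7 242.3 305.2] [ 0.23935379 -0.24604749  0.02463316] [0.02063984 0.02463316 0.02977663 0.03281826]
0.4 0 
0.45 0 
0.5 0 
0.55 0 
0.6 0 
0.72 [282.  266.  359.4 283. ] [ 0.50371088 -0.27222525  0.08483571] [0.0738627  0.08483571 0.09110572 0.09367988]
0.4 121 [0.0863743  0.09330252]
0.45 193 [0.08442538 0.08808862]
0.5 79 [0.08382135 0.08779397]
0.55 224 [0.08503335 0.09186245]
0.6 31 [0.08531197 0.09338292]
0.59 [183.6 352.8 226.1 431.7] [ 0.27601371 -0.53285019  0.0246277 ] [0.02062774 0.0246277  0.03016302 0.03238539]
0.4 0 
0.45 0 
0.5 0 
0.55 0 
0.6 0 
[ 0.51845726 -0.26484547  0.08828961]
```

View pics/s4.png

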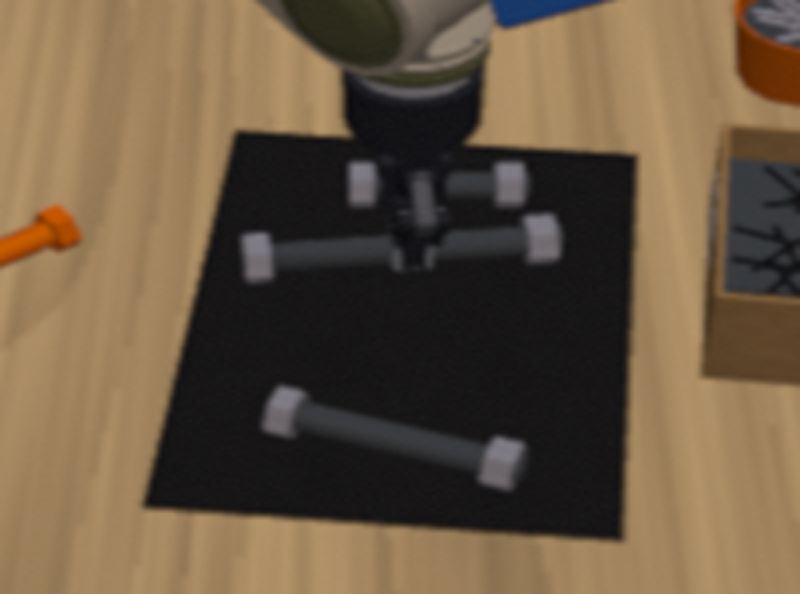

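```bash
cat >> h.py <<'E'
ROWS={"short":(.09,.112,.110),"middle":(0,.147,.145),"long":(-.09,.182,.180)}
def bed(l): return bedT(rackT(np.load("rack.npy")),*ROWS[l][:2])
def place_R(B): return np.c_[-B[:3,0],B[:3,1],-B[:3,2]]
def bp(B,x,y,z): return B[:3,:3]@[x,y,z]+B[:3,3]
def inbed(B,T): return B[:3,:3].T@(T[:3,3]-B[:3,3])
E
python3 - <<'E'
from h import *
T,s=tool();B=bed("long");print(bp(B,.09,0,0))
pre=bp(B,.10,0,.128)-.1*np.r_[rackT(np.load("rack.npy"))[:3,0]];print(pre)
a=pick_R(26.75)
print(T[:3,3],"A",delta(T,a,[.46,-.08,.25]))
TA=np.eye(4);TA[:3,:3]=a;TA[:3,3]=[.46,-.08,.25]
print("B",delta(TA,place_R(B),pre))
E
```

```text
[0.64434752 0.16901555 0.0855    ]
[0.50563741 0.09908742 0.20135125]
[ 0.51845726 -0.26484547  0.08828961] A [ 0.744  3.808 -3.231  0.006 -0.004 -2.528]
B [-2.427e+00  2.788e+00  9.730e-01 -0.000e+00 -3.750e+00 -1.000e-03]
```

Emit:
send_rows --pt "0 0.2 -1.1 0 0 -0.4 0" --pt "0.1 1.0 -1.9 0 0 -1.0 0" --pt "0.3 1.9 -2.5 0 0 -1.6 0" --pt "0.5 2.9 -3.0 0 0 -2.1 0" --pt "0.74 3.8 -3.2 0 0 -2.5 0"

```text
time_s: 6.48
position: [0.4598, -0.0791, 0.2488]
tool_rot: [[-0.894, -0.448, -0.0], [-0.448, 0.894, 0.0], [0.0, 0.0, -1.0]]
ft_force: [1.3, 0.7, -6.2]
grip_width: 0.017
```

Emit:
send_rows --pt "-0.4 0.6 0.2 0 -0.7 0 0" --pt "-0.9 1.1 0.4 0 -1.5 0 0" --pt "-1.4 1.7 0.6 0 -2.2 0 0" --pt "-1.9 2.3 0.8 0 -3.0 0 0" --pt "-2.4 2.8 0.97 0 -3.75 0 0"

```text
time_s: 7.1
position: [0.5044, 0.0995, 0.1986]
tool_rot: [[-0.775, -0.446, 0.447], [-0.386, 0.895, 0.224], [-0.5, 0.002, -0.866]]
ft_force: [0.7, -0.3, -6.1]
grip_width: 0.0171
```

Emit:
send_rows --pt "0 0 0 0 0 0 0"

```text
time_s: 7.22
position: [0.5033, 0.0998, 0.1976]
tool_rot: [[-0.777, -0.449, 0.441], [-0.388, 0.894, 0.225], [-0.496, 0.004, -0.869]]
ft_force: [0.9, -0.7, -5.6]
grip_width: 0.0171
```

```bash
python3 - <<'E'
from h import *
T,s=tool();B=bed("long");print(inbed(B,T),delta(T,place_R(B),T[:3,3])[3:],s["time_s"],s["grip_width"])
for n in("wrist","side","top"):
    im,d=vision.get_image(n);cv2.imwrite(f"pics/{n}5.png",im[:,:,::-1]);np.savez(f"pics/{n}5.npz",im=im,d=d,T=T)
im=cv2.imread("pics/wrist5.png")
for l in ROWS:
    b=bed(l);L=ROWS[l][1]
    P=np.array([[0,.028,0],[L,.028,0],[L,-.028,0],[0,-.028,0]])@b[:3,:3].T+b[:3,3]
    cv2.polylines(im,[proj("wrist",P,T).astype(int)],True,(0,0,255),1)
cv2.imwrite("pics/wrist5o.png",im)
E
```

```text
[0.01003735 0.0017319  0.17566568] [ 0.017 -0.036 -0.023] 7.225 0.017123384677425305
```

View pics/wrist5o.png

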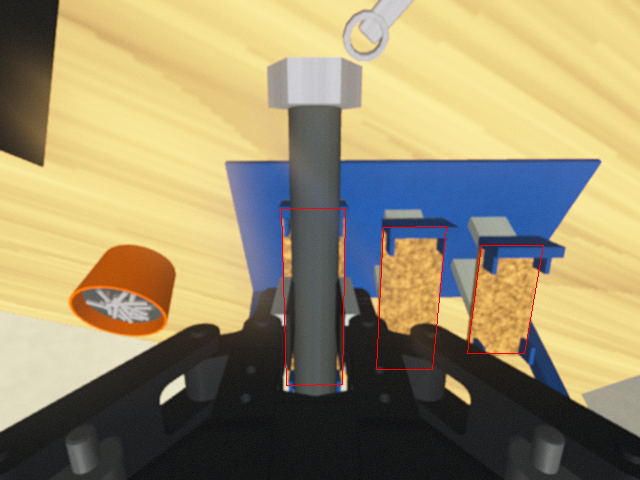

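View pics/side5.png

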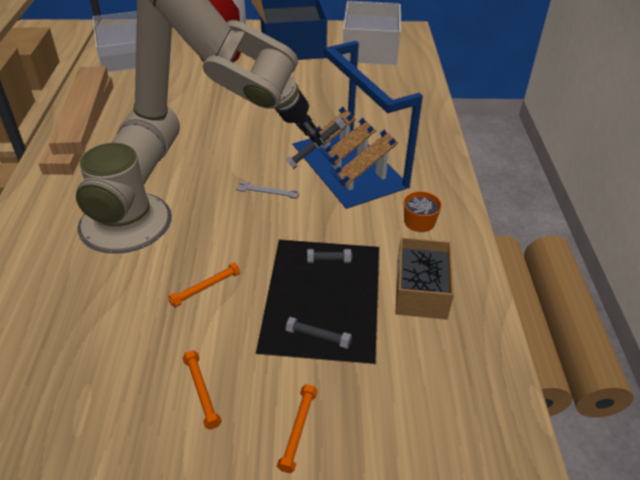

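Emit:
send_rows --pt "-0.5 -0.03 0.8 0 0 0 0" --pt "-1.1 -0.03 1.5 0 0 0 0" --pt "-1.6 -0.03 2.1 0 0 0 0" --pt "-1.84 -0.03 2.5 0 0 0 0" --pt "-1.84 -0.03 2.5 0 0 0 0"

```text
time_s: 8.0
position: [0.6339, 0.16, 0.1367]
tool_rot: [[-0.776, -0.447, 0.445], [-0.387, 0.895, 0.223], [-0.498, 0.001, -0.867]]
ft_force: [-1.0, -0.4, -4.9]
grip_width: 0.0175
```

```bash
cat > look.py <<'E'
import sys
from h import *
l,tag=sys.argv[1],sys.argv[2]
T,s=tool();B=bed(l);f=B[:3,:3].T@s["ft_force"]
print("bed pos",inbed(B,T).round(4),"rot",delta(T,place_R(B),T[:3,3])[3:],"t",s["time_s"],"w",round(s["grip_width"],4),"f_bed",f.round(1))
o={}
for n in("wrist","side"):
    im,d=vision.get_image(n);im=im[:,:,::-1];np.savez(f"pics/{n}{tag}.npz",im=im,d=d,T=T)
    c=im if n=="wrist" else cv2.resize(im[80:200,290:420],None,fx=4,fy=4,interpolation=cv2.INTER_CUBIC)
    o[n]=cv2.resize(c,(400,300)) if n=="wrist" else cv2.resize(c,(400,369))
a=np.zeros((369,800,3),np.uint8);a[:300,:400]=o["wrist"];a[:,400:]=o["side"]
cv2.imwrite(f"pics/l{tag}.png",a)
E
python3 look.py long 6
```

```text
bed pos [ 0.104  -0.0033  0.051 ] rot [-0.011 -0.016 -0.028] t 8.0 w 0.0175 f_bed [-3.4  0.1 -3.8]
```

View pics/l6.png

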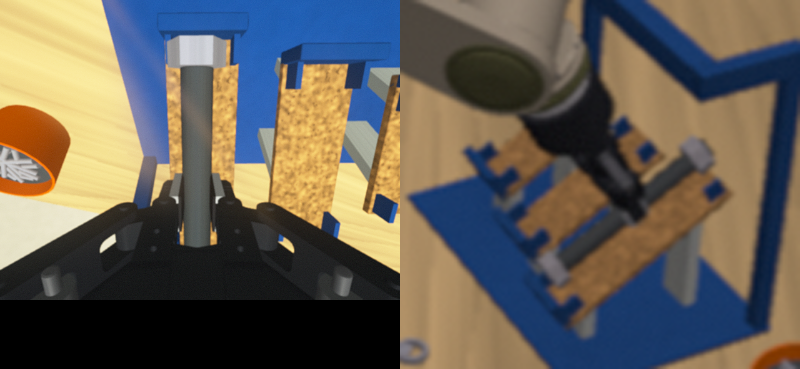

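Emit:
send_rows --pt "0 0.09 0 0 0 0 0" --pt "0 0.09 0.2 0 0 0 0" --pt "0 0.09 0.34 0 0 0 0" --pt "0 0.09 0.34 0 0 0 0"

```text
time_s: 8.6
position: [0.6387, 0.1683, 0.1225]
tool_rot: [[-0.776, -0.447, 0.446], [-0.387, 0.895, 0.223], [-0.499, 0.001, -0.867]]
ft_force: [-0.4, 0.3, -6.2]
grip_width: 0.0171
```

```bash
python3 look.py long 7
```

```text
bed pos [0.1039 0.0019 0.0347] rot [-0.01  -0.009 -0.026] t 8.6 w 0.0171 f_bed [-3.3  0.4 -5.3]
```

View pics/l7.png

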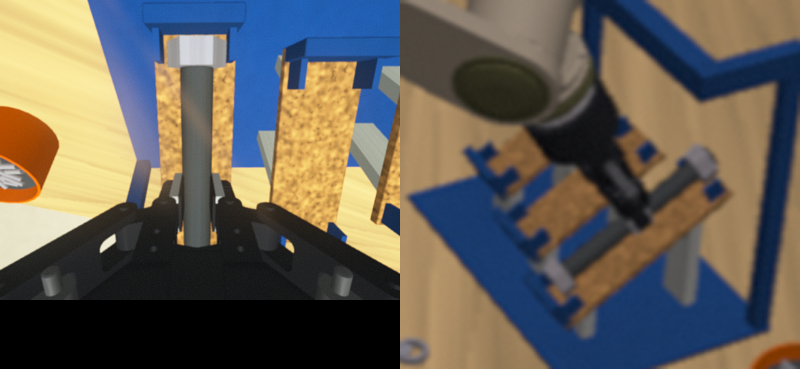

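Emit:
send_rows --pt "0 0 0.06 0 0 0 0" --pt "0 0 0.1 0 0 0 0" --pt "0 0 0.1 0 0 0 0"

```text
time_s: 9.07
position: [0.6411, 0.1694, 0.1188]
tool_rot: [[-0.775, -0.447, 0.447], [-0.387, 0.895, 0.223], [-0.5, 0.0, -0.866]]
ft_force: [-0.7, -0.5, -6.5]
grip_width: 0.0175
```

```bash
python3 look.py long 8
```

```text
bed pos [0.1043 0.0018 0.0303] rot [-0.014 -0.002 -0.025] t 9.075 w 0.0175 f_bed [-4.  -0.1 -5.2]
```

Emit:
send_rows --pt "0 0 0.04 0 0 0 0" --pt "0.1 0 0.05 0 0 0 0" --pt "0.2 0 0.05 0 0 0 0" --pt "0.2 0 0.05 0 0 0 0"

```text
time_s: 9.68
position: [0.6353, 0.1661, 0.1129]
tool_rot: [[-0.773, -0.446, 0.451], [-0.386, 0.895, 0.223], [-0.503, -0.001, -0.864]]
ft_force: [4.9, 3.7, -3.6]
grip_width: 0.0173
```

```bash
python3 look.py long 9
```

```text
bed pos [0.0956 0.0015 0.0284] rot [-0.023  0.025 -0.027] t 9.675 w 0.0173 f_bed [ 3.4  1.2 -6.1]
```

View pics/l9.png

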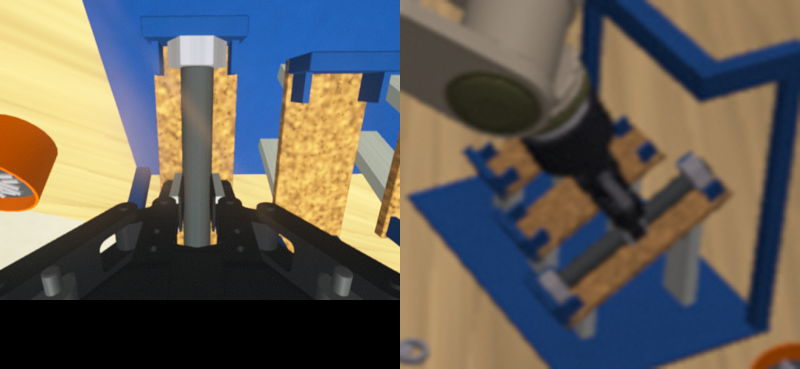

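Emit:
send_rows --pt "0.04 0 0.02 0 0 0 0" --pt "0.06 0 0.04 0 0 0 0" --pt "0.06 0 0.04 0 0 0 0"

```text
time_s: 10.15
position: [0.6355, 0.1661, 0.1123]
tool_rot: [[-0.771, -0.445, 0.456], [-0.385, 0.895, 0.224], [-0.508, -0.002, -0.861]]
ft_force: [3.0, 6.2, 8.7]
grip_width: 0.0173
```

```bash
python3 look.py long 10
```

```text
bed pos [0.0954 0.0013 0.0279] rot [-0.035  0.067 -0.024] t 10.15 w 0.0173 f_bed [9.1 4.2 4.8]
```

Emit:
send_rows --pt "0 0 0 0 0 0 24" --pt "0 0 0 0 0 0 32" --pt "0 0 0 0 0 0 32"

```text
time_s: 10.62
position: [0.633, 0.1652, 0.1086]
tool_rot: [[-0.775, -0.446, 0.447], [-0.387, 0.895, 0.223], [-0.5, -0.0, -0.866]]
ft_force: [0.1, 1.7, -0.5]
grip_width: 0.0316
```

```bash
python3 look.py long 11
```

```text
bed pos [0.0912 0.0017 0.0259] rot [-0.015 -0.    -0.026] t 10.625 w 0.0316 f_bed [ 0.5  1.5 -0.9]
```

View pics/l11.png

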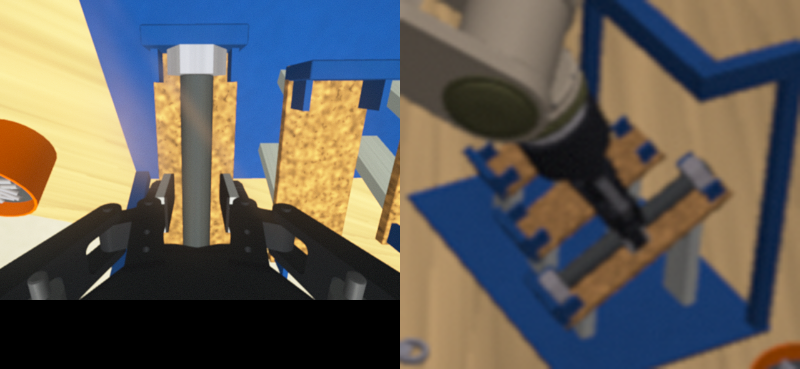

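```bash
python3 - <<'E'
from h import *
z=np.load("pics/wrist11.npz");W=cloud("wrist",z["d"],np.eye(4))  # tool coords
for (u0,u1,v0,v1) in((255,280,270,340),(350,375,270,340)):
    w=W[v0:v1,u0:u1].reshape(-1,3);w=w[np.isfinite(w[:,0])&(abs(w[:,1])<.04)&(w[:,2]<.034)]
    print(len(w),np.percentile(w,[1,10,50,90,99],axis=0).round(4).tolist())
for tag in("11",):
    # bed surface height in tool, shank top, head
    for (u,v) in((265,200),(365,200),(315,200),(315,95),(315,300)):
        print((u,v),np.nanmedian(W[v-3:v+4,u-3:u+4].reshape(-1,3),axis=0).round(4))
E
```

```text
1742 [[-0.0249, -0.0292, -0.0332], [-0.0038, -0.0237, -0.0196], [0.0081, -0.0191, -0.0021], [0.0108, -0.0176, 0.0266], [0.0118, -0.0175, 0.0277]]
1711 [[-0.0252, 0.0142, -0.0329], [-0.004, 0.0143, -0.0196], [0.0081, 0.0158, -0.0025], [0.0108, 0.0202, 0.0263], [0.0118, 0.0251, 0.0274]]
(265, 200) [ 0.0415 -0.0233  0.0268]
(365, 200) [0.0415 0.0205 0.0266]
(315, 200) [ 0.0458 -0.0014  0.0016]
(315, 95) [ 0.0809 -0.0014 -0.0033]
(315, 300) [ 0.0056 -0.0014  0.0019]
```

```bash
python3 - <<'E'
from h import *
z=np.load("pics/wrist11.npz");W=cloud("wrist",z["d"],np.eye(4))
cv2.imwrite("pics/f11.png",cv2.resize(z["im"][240:400,230:400],None,fx=4,fy=3.6,interpolation=cv2.INTER_CUBIC))
for v in range(270,345,5): print(v,[ (W[v,u]*1000).round(0).tolist() for u in (256,262,268,274)])
E
```

```text
270 [[9.0, -29.0, 26.0], [8.0, -26.0, 28.0], [9.0, -23.0, 26.0], [8.0, -21.0, 28.0]]
275 [[6.0, -29.0, 27.0], [6.0, -26.0, 27.0], [6.0, -23.0, 27.0], [6.0, -21.0, 28.0]]
280 [[4.0, -29.0, 27.0], [10.0, -24.0, 11.0], [11.0, -21.0, 9.0], [11.0, -18.0, 10.0]]
285 [[1.0, -29.0, 27.0], [10.0, -23.0, 6.0], [11.0, -20.0, 5.0], [10.0, -18.0, 6.0]]
290 [[6.0, -26.0, 10.0], [11.0, -22.0, 0.0], [10.0, -20.0, 2.0], [10.0, -18.0, 2.0]]
295 [[11.0, -24.0, -4.0], [10.0, -22.0, -3.0], [10.0, -19.0, -4.0], [8.0, -18.0, 2.0]]
300 [[10.0, -23.0, -7.0], [11.0, -21.0, -9.0], [11.0, -19.0, -8.0], [6.0, -18.0, 2.0]]
305 [[10.0, -22.0, -12.0], [11.0, -20.0, -13.0], [11.0, -18.0, -12.0], [4.0, -18.0, 1.0]]
310 [[10.0, -22.0, -15.0], [10.0, -20.0, -16.0], [10.0, -18.0, -16.0], [2.0, -18.0, -0.0]]
315 [[11.0, -21.0, -20.0], [11.0, -19.0, -20.0], [8.0, -18.0, -15.0], [0.0, -18.0, -0.0]]
320 [[12.0, -20.0, -24.0], [9.0, -19.0, -19.0], [7.0, -18.0, -16.0], [-2.0, -18.0, -0.0]]
325 [[11.0, -20.0, -27.0], [7.0, -19.0, -19.0], [5.0, -18.0, -17.0], [-4.0, -18.0, -1.0]]
330 [[12.0, -19.0, -31.0], [6.0, -19.0, -20.0], [4.0, -18.0, -17.0], [-5.0, -18.0, -2.0]]
335 [[12.0, -19.0, -34.0], [4.0, -19.0, -20.0], [2.0, -18.0, -18.0], [-7.0, -18.0, -3.0]]
340 [[11.0, -19.0, -35.0], [2.0, -19.0, -21.0], [1.0, -18.0, -18.0], [-9.0, -18.0, -3.0]]
```

View pics/f11.png

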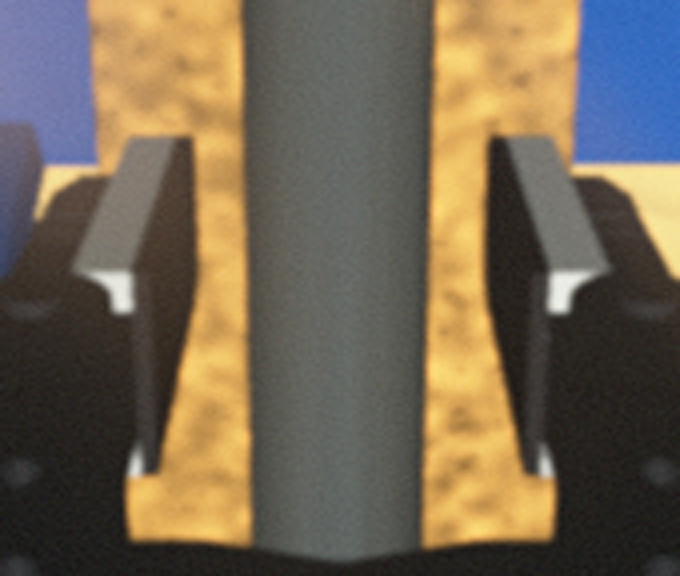

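Emit:
send_rows --pt "0 -0.03 -0.24 0 0 0 26" --pt "0.6 -0.03 -0.24 0 0 0 22" --pt "1.1 -0.03 -0.24 0 0 0 21" --pt "1.1 -0.03 -0.24 0 0 0 21"

```text
time_s: 11.22
position: [0.5847, 0.1395, 0.0915]
tool_rot: [[-0.776, -0.446, 0.446], [-0.386, 0.895, 0.223], [-0.499, 0.001, -0.867]]
ft_force: [0.3, 0.0, 0.2]
grip_width: 0.0211
```

```bash
python3 look.py long 12; python3 - <<'E'
from h import *
z=np.load("pics/wrist12.npz");W=cloud("wrist",z["d"],np.eye(4))
cv2.imwrite("pics/f12.png",cv2.resize(z["im"][40:360,200:440],None,fx=2.5,fy=1.8,interpolation=cv2.INTER_CUBIC))
for u in (280,286,345,350):
  for v in range(255,300,5): print(u,v,(W[v,u]*1000).round(0).tolist())
E
```

```text
bed pos [0.0353 0.0005 0.0384] rot [-0.012 -0.01  -0.034] t 11.225 w 0.0211 f_bed [ 0.4 -0.1 -0. ]
280 255 [12.0, -19.0, 39.0]
280 260 [9.0, -19.0, 39.0]
280 265 [7.0, -19.0, 39.0]
280 270 [4.0, -19.0, 40.0]
280 275 [1.0, -19.0, 39.0]
280 280 [10.0, -16.0, 11.0]
280 285 [10.0, -16.0, 6.0]
280 290 [10.0, -15.0, 1.0]
280 295 [10.0, -15.0, -3.0]
286 255 [19.0, -14.0, 18.0]
286 260 [10.0, -16.0, 38.0]
286 265 [7.0, -16.0, 39.0]
286 270 [4.0, -16.0, 38.0]
286 275 [1.0, -16.0, 39.0]
286 280 [10.0, -14.0, 11.0]
286 285 [10.0, -13.0, 6.0]
286 290 [11.0, -13.0, 0.0]
286 295 [11.0, -12.0, -5.0]
345 255 [20.0, 11.0, 14.0]
345 260 [9.0, 14.0, 39.0]
345 265 [7.0, 14.0, 39.0]
345 270 [4.0, 14.0, 39.0]
345 275 [1.0, 14.0, 39.0]
345 280 [11.0, 11.0, 10.0]
345 285 [10.0, 11.0, 6.0]
345 290 [10.0, 10.0, 2.0]
345 295 [10.0, 10.0, -4.0]
350 255 [18.0, 14.0, 20.0]
350 260 [9.0, 16.0, 39.0]
350 265 [7.0, 16.0, 38.0]
350 270 [4.0, 16.0, 40.0]
350 275 [2.0, 16.0, 38.0]
350 280 [11.0, 13.0, 10.0]
350 285 [10.0, 13.0, 6.0]
350 290 [11.0, 12.0, 0.0]
350 295 [11.0, 12.0, -4.0]
```

View pics/f12.png

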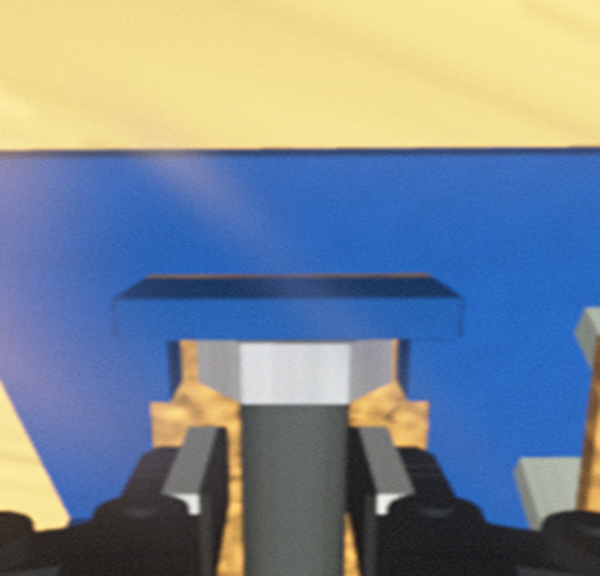

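Emit:
send_rows --pt "0 0 0.08 0 0 0 21" --pt "0.12 0 0.08 0 0 0 21" --pt "0.2 0 0.08 0 0 0 21" --pt "0.2 0 0.08 0 0 0 21"

```text
time_s: 11.82
position: [0.5804, 0.1375, 0.0835]
tool_rot: [[-0.774, -0.447, 0.449], [-0.386, 0.895, 0.224], [-0.501, -0.0, -0.865]]
ft_force: [3.2, 7.6, 1.4]
grip_width: 0.0209
```

```bash
python3 look.py long 13
```

```text
bed pos [0.0272 0.0007 0.0339] rot [-0.015  0.012 -0.025] t 11.825 w 0.0209 f_bed [ 6.1  5.3 -1.9]
```

View pics/l13.png

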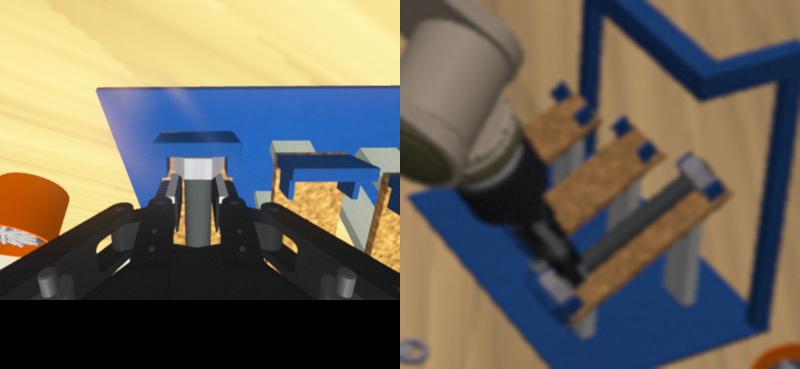

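Emit:
send_rows --pt "0.06 0 0 0 0 0 21" --pt "0.1 0 0 0 0 0 21" --pt "0.1 0 0 0 0 0 21"

```text
time_s: 12.3
position: [0.5801, 0.1366, 0.0836]
tool_rot: [[-0.77, -0.446, 0.456], [-0.385, 0.895, 0.225], [-0.509, -0.002, -0.861]]
ft_force: [17.9, 21.8, 3.7]
grip_width: 0.0213
```

```bash
python3 look.py long 14; python3 - <<'E'
from h import *
z=np.load("pics/wrist14.npz")
cv2.imwrite("pics/f14.png",cv2.resize(z["im"][180:400,200:440],None,fx=3,fy=2.5,interpolation=cv2.INTER_CUBIC))
E
```

```text
bed pos [ 0.0267 -0.      0.0344] rot [-0.034  0.072 -0.023] t 12.3 w 0.0213 f_bed [24.3 11.4 -9.7]
```

View pics/f14.png

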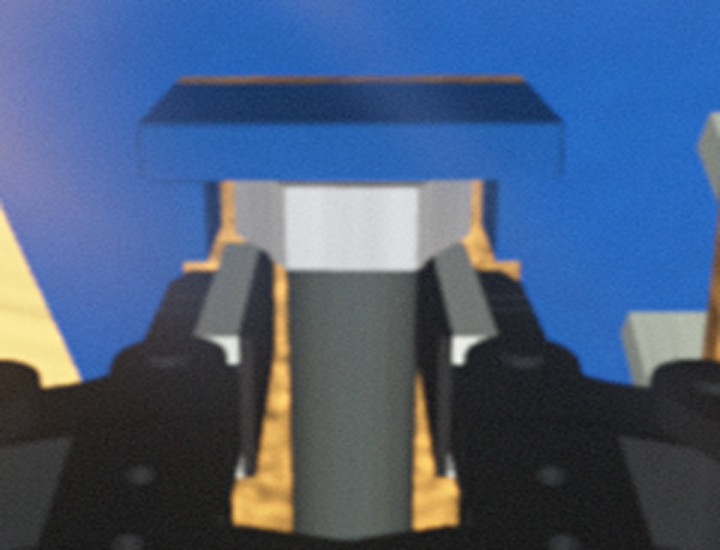

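Emit:
send_rows --pt "-0.3 0 0 0 0 0 30" --pt "-0.3 0 -0.6 0 0 0 40" --pt "0.0 0 -1.6 0 0 0 50" --pt "0.5 -0.2 -2.4 0 0 0 60"

```text
time_s: 12.9
position: [0.5066, 0.0893, 0.1731]
tool_rot: [[-0.774, -0.448, 0.449], [-0.388, 0.894, 0.223], [-0.501, -0.002, -0.865]]
ft_force: [0.1, -1.0, 0.7]
grip_width: 0.06
```

```bash
python3 - <<'E'
from h import *
T,s=tool();print(T.round(3),s["time_s"])
print(delta(T,pick_R(1),[.46,-.02,.22]))
im,d=vision.get_image("top");cv2.imwrite("pics/t15.png",cv2.resize(im[130:280,100:290,::-1],None,fx=4,fy=4,interpolation=cv2.INTER_CUBIC))
im,d=vision.get_image("side");cv2.imwrite("pics/s15.png",cv2.resize(im[80:220,280:430,::-1],None,fx=4,fy=4,interpolation=cv2.INTER_CUBIC))
E
```

```text
[[-0.774 -0.448  0.449  0.507]
 [-0.388  0.894  0.223  0.089]
 [-0.501 -0.002 -0.865  0.173]
 [ 0.     0.     0.     1.   ]] 12.9
[ 1.1   -1.539 -1.717  0.827  3.697  3.127]
```

View pics/s15.png

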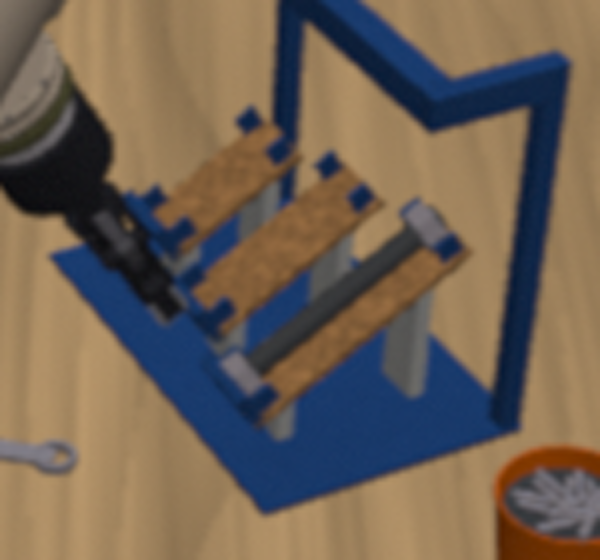

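Emit:
send_rows --pt "0.2 -0.2 -0.5 0.15 0.7 0.6 70" --pt "0.4 -0.5 -0.9 0.3 1.5 1.2 70" --pt "0.7 -0.8 -1.3 0.5 2.2 1.8 70" --pt "0.9 -1.2 -1.6 0.65 3.0 2.5 70" --pt "1.1 -1.54 -1.72 0.83 3.7 3.13 70"

```text
time_s: 13.62
position: [0.4612, -0.0206, 0.2192]
tool_rot: [[-1.0, -0.013, -0.004], [-0.013, 1.0, -0.001], [0.004, -0.001, -1.0]]
ft_force: [1.0, -0.0, -0.6]
grip_width: 0.0702
```

```bash
python3 - <<'E'
from h import *
T,s=tool();print(T.round(3),s["time_s"])
print(delta(T,pick_R(1),[.535,-.146,.11]))
E
```

```text
[[-1.    -0.013 -0.004  0.461]
 [-0.013  1.    -0.001 -0.021]
 [ 0.004 -0.001 -1.     0.219]
 [ 0.     0.     0.     1.   ]] 13.625
[-1.453 -2.523  2.182 -0.008 -0.027 -0.035]
```

Emit:
send_rows --pt "-0.4 -0.8 0.6 0 0 0 70" --pt "-0.8 -1.6 1.1 0 0 0 70" --pt "-1.2 -2.3 1.7 0 0 0 70" --pt "-1.45 -2.52 2.18 0 0 0 70" --pt "-1.45 -2.52 2.18 0 0 0 70"

```text
time_s: 14.25
position: [0.5348, -0.1447, 0.1074]
tool_rot: [[-1.0, -0.015, -0.005], [-0.015, 1.0, 0.002], [0.005, 0.002, -1.0]]
ft_force: [0.6, -0.2, 0.4]
grip_width: 0.0702
```

```bash
python3 - <<'E'
from h import *
T,s=tool();print(T.round(3),s["time_s"])
im,d=vision.get_image("wrist");cv2.imwrite("pics/w16.png",im[:,:,::-1])
for r in vision.masks_of("wrist","bolt_short_center")[:2]: print(r["p"],r["extent"],axisfit("wrist",r["pixels"],.018,T))
im,d=vision.get_image("side")
for r in vision.masks_of("side","bolt_short_center")[:2]: print(r["p"],r["extent"],axisfit("side",r["pixels"],.018))
print(delta(T,pick_R(1),[.54,-.145,.027]))
E
```

```text
[[-1.    -0.015 -0.005  0.535]
 [-0.015  1.     0.002 -0.145]
 [ 0.005  0.002 -1.     0.107]
 [ 0.     0.     0.     1.   ]] 14.25
0.8 [284.6, 173.0, 342.1, 341.9] (array([ 0.54361908, -0.14673837]), np.float64(0.3974610892540542), np.float64(0.11513418403345893), array([-0.01552116,  0.01546312]))
0.78 [307.2, 251.3, 353.5, 264.5] (array([ 0.54026854, -0.14327926]), np.float64(0.41648403442170356), np.float64(0.1062978430669738), array([-0.01941235,  0.01897077]))
0.39 [347.5, 130.3, 393.9, 171.6] (array([0.66981922, 0.30566979]), np.float64(53.51057989203619), np.float64(0.2301300777129784), array([-0.01709726,  0.01674232]))
[-0.113 -0.011  1.608  0.017 -0.039 -0.017]
```

View pics/w16.png

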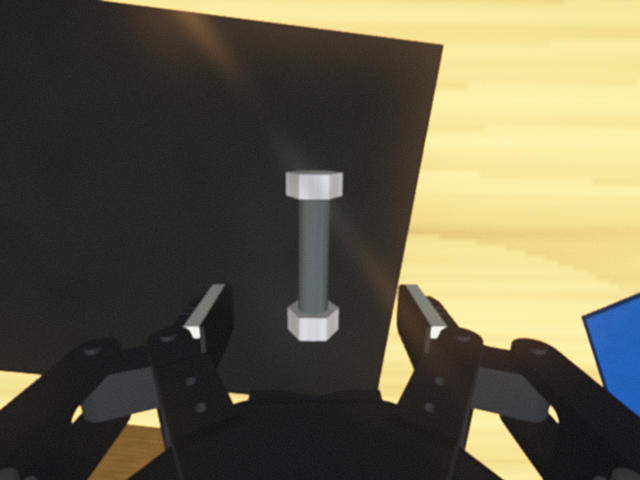

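Emit:
send_rows --pt "-0.1 -0.01 0.8 0 0 -0.05 70" --pt "-0.14 -0.01 1.66 0 0 -0.07 60" --pt "-0.14 -0.01 1.66 0 0 -0.07 15" --pt "-0.14 -0.01 1.66 0 0 -0.07 0" --pt "-0.14 -0.01 1.66 0 0 -0.07 0"

```text
time_s: 15.08
position: [0.5426, -0.145, 0.0291]
tool_rot: [[-1.0, -0.026, 0.001], [-0.026, 1.0, -0.001], [-0.001, -0.001, -1.0]]
ft_force: [-0.9, 0.0, 6.4]
grip_width: 0.0172
```

Emit:
send_rows --pt "0 0 0 0 0 0 0" --pt "0 0 0 0 0 0 0"

```text
time_s: 15.32
position: [0.5426, -0.145, 0.0292]
tool_rot: [[-1.0, -0.026, 0.002], [-0.026, 1.0, -0.001], [-0.002, -0.001, -1.0]]
ft_force: [-0.8, 1.2, 6.6]
grip_width: 0.0176
```

```bash
python3 - <<'E'
from h import *
T,s=tool();B=bed("short");xr=rackT(np.load("rack.npy"))[:3,0]
pre=bp(B,.067,.0018,.120)-.1*xr;print(pre)
a=pick_R(26.75);TA=np.eye(4);TA[:3,:3]=a;TA[:3,3]=[.43,.06,.25]
print("A",delta(T,a,TA[:3,3]));print("B",delta(TA,place_R(B),pre))
E
```

```text
[0.42891629 0.26400548 0.19542305]
A [ 2.139  4.152 -4.425 -0.01   0.01  -3.16 ]
B [-1.817e+00  3.653e+00  1.092e+00 -0.000e+00 -3.750e+00 -1.000e-03]
```

Emit:
send_rows --pt "0 0 -1.1 0 0 -0.4 0" --pt "0.3 0.7 -2.1 0 0 -1.0 0" --pt "0.8 1.5 -2.9 0 0 -1.7 0" --pt "1.3 2.4 -3.6 0 0 -2.4 0" --pt "1.8 3.4 -4.2 0 0 -3.1 0"

```text
time_s: 15.95
position: [0.4469, 0.0232, 0.2389]
tool_rot: [[-0.896, -0.445, 0.001], [-0.445, 0.896, 0.0], [-0.001, -0.0, -1.0]]
ft_force: [1.1, 0.6, -3.6]
grip_width: 0.0172
```

```bash
python3 - <<'E'
from h import *
T,s=tool();B=bed("short");xr=rackT(np.load("rack.npy"))[:3,0]
pre=bp(B,.067,.0018,.120)-.1*xr
print("B",delta(T,place_R(B),pre),s["grip_width"])
E
```

```text
B [-1.82   4.473  0.871 -0.011 -3.746 -0.041] 0.01715941935134885
```

Emit:
send_rows --pt "-0.3 0.9 0.1 0 -0.7 0 0" --pt "-0.7 1.8 0.3 0 -1.5 0 0" --pt "-1.0 2.7 0.5 0 -2.2 0 0" --pt "-1.4 3.6 0.7 0 -3.0 0 0" --pt "-1.82 4.47 0.87 0 -3.75 -0.03 0"

```text
time_s: 16.58
position: [0.4299, 0.2641, 0.1942]
tool_rot: [[-0.774, -0.447, 0.45], [-0.386, 0.895, 0.225], [-0.503, 0.001, -0.864]]
ft_force: [0.8, -0.0, -4.0]
grip_width: 0.0173
```

```bash
python3 look.py short 20;python3 - <<'E'
from h import *
T,s=tool();B=bed("short")
print("B",delta(T,place_R(B),bp(B,.067,.0018,.045)))
E
```

```text
bed pos [-0.0194  0.0015  0.1685] rot [-0.011  0.023 -0.027] t 16.575 w 0.0173 f_bed [-1.4 -0.4 -3.8]
B [-1.771e+00 -3.900e-02  2.450e+00  1.200e-02 -1.600e-02 -2.000e-03]
```

View pics/l20.png

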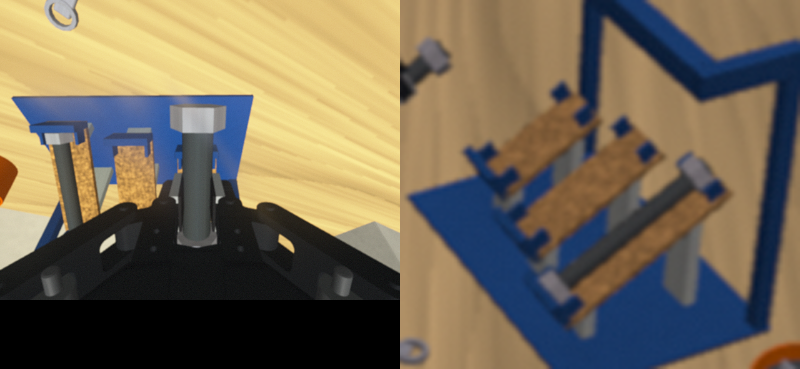

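Emit:
send_rows --pt "-0.5 0 0.7 0 0 0 0" --pt "-1.0 0 1.4 0 0 0 0" --pt "-1.5 0 2.0 0 0 0 0" --pt "-1.77 0 2.4 0 0 0 0" --pt "-1.77 0 2.4 0 0 0 0"

```text
time_s: 17.3
position: [0.5535, 0.3233, 0.1331]
tool_rot: [[-0.776, -0.446, 0.445], [-0.387, 0.895, 0.222], [-0.498, 0.0, -0.867]]
ft_force: [-0.7, -0.4, -2.5]
grip_width: 0.0174
```

```bash
python3 look.py short 21
```

```text
bed pos [ 0.0687 -0.0014  0.0471] rot [-0.014 -0.02  -0.03 ] t 17.3 w 0.0174 f_bed [-2.  -0.  -1.8]
```

View pics/l21.png

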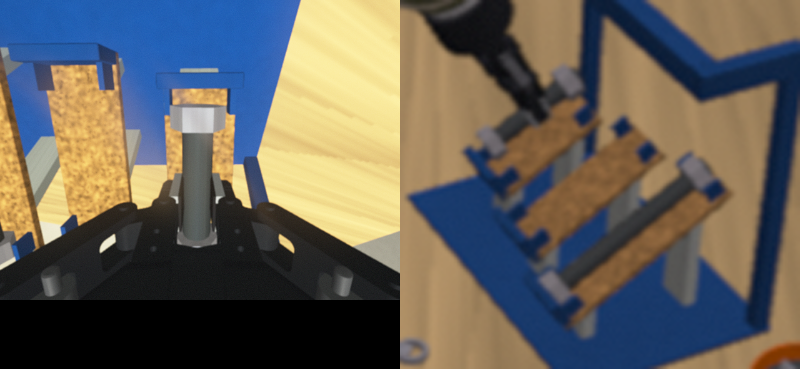

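Emit:
send_rows --pt "0 0.065 0 0 0 0 0" --pt "0 0.065 0.18 0 0 0 0" --pt "0 0.065 0.3 0 0 0 0" --pt "0 0.065 0.36 0 0 0 0" --pt "0 0.065 0.36 0 0 0 0"

```text
time_s: 18.02
position: [0.5595, 0.3306, 0.1174]
tool_rot: [[-0.776, -0.446, 0.446], [-0.387, 0.895, 0.223], [-0.498, 0.001, -0.867]]
ft_force: [0.2, 1.1, -4.1]
grip_width: 0.0173
```

```bash
python3 look.py short 22
```

```text
bed pos [0.0683 0.0025 0.0291] rot [-0.012 -0.016 -0.029] t 18.025 w 0.0173 f_bed [-1.5  0.9 -3.9]
```

View pics/l22.png

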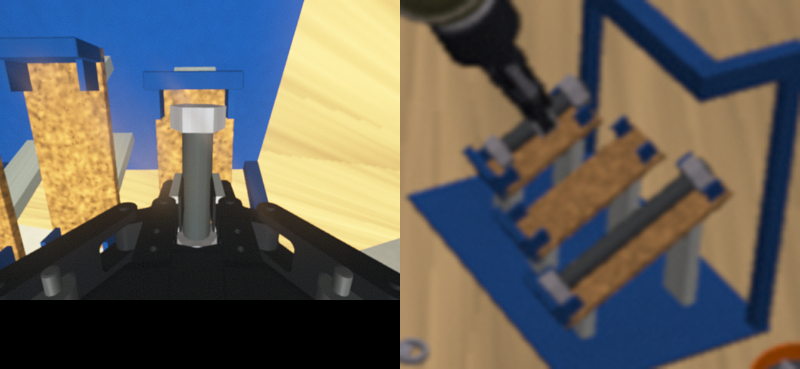

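Emit:
send_rows --pt "0 -0.02 0.04 0 0 0 0" --pt "0.1 -0.02 0.05 0 0 0 0" --pt "0.2 -0.02 0.06 0 0 0 0" --pt "0.28 -0.02 0.06 0 0 0 0" --pt "0.28 -0.02 0.06 0 0 0 0"

```text
time_s: 18.75
position: [0.5534, 0.3263, 0.1112]
tool_rot: [[-0.771, -0.445, 0.455], [-0.384, 0.895, 0.226], [-0.508, -0.0, -0.861]]
ft_force: [9.6, 8.2, 1.3]
grip_width: 0.0171
```

```bash
python3 look.py short 23
```

```text
bed pos [0.0588 0.0014 0.0275] rot [-0.021  0.066 -0.032] t 18.75 w 0.0171 f_bed [11.3  3.  -5.1]
```

View pics/l23.png

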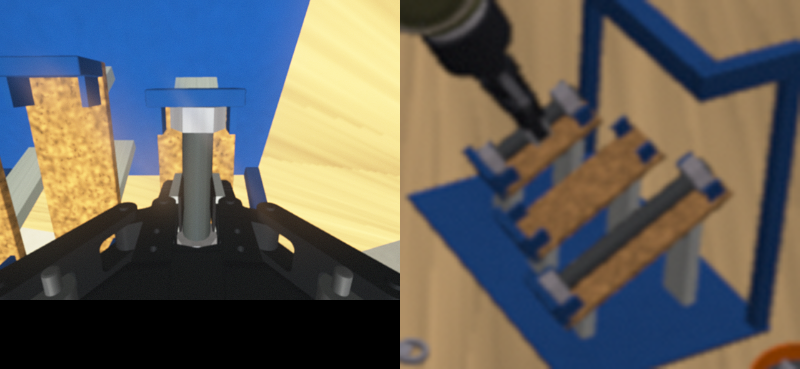

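Emit:
send_rows --pt "0 0 0.04 0 0 0 0" --pt "0 0 0.07 0 0 0 0" --pt "0 0 0.07 0 0 0 0"

```text
time_s: 19.23
position: [0.5542, 0.3267, 0.1096]
tool_rot: [[-0.771, -0.446, 0.455], [-0.385, 0.895, 0.226], [-0.508, -0.001, -0.861]]
ft_force: [-5.0, -1.7, 18.0]
grip_width: 0.0176
```

```bash
python3 look.py short 24
```

```text
bed pos [0.0588 0.0014 0.0256] rot [-0.022  0.066 -0.025] t 19.225 w 0.0176 f_bed [ 4.5  0.7 18.2]
```

Seated (18 N normal). Release, then push on the head.

Emit:
send_rows --pt "0.04 0 -0.05 0 0 0 0" --pt "0.04 0 -0.05 0 0 0 24" --pt "0.04 0 -0.05 0 0 0 30" --pt "0.04 0 -0.05 0 0 0 30"

```text
time_s: 19.82
position: [0.5491, 0.3243, 0.1061]
tool_rot: [[-0.776, -0.446, 0.446], [-0.387, 0.895, 0.223], [-0.498, 0.001, -0.867]]
ft_force: [-0.5, -0.0, -0.3]
grip_width: 0.0299
```

```bash
python3 look.py short 25;python3 - <<'E'
from h import *
T,s=tool();B=bed("short")
print("B",delta(T,place_R(B),bp(B,.035,.0012,.036)))
E
```

```text
bed pos [0.0522 0.0015 0.0254] rot [-0.013 -0.015 -0.029] t 19.825 w 0.0299 f_bed [-0.6  0.2 -0. ]
B [ 0.346 -0.008 -0.212 -0.013 -0.014 -0.029]
```

View pics/l25.png

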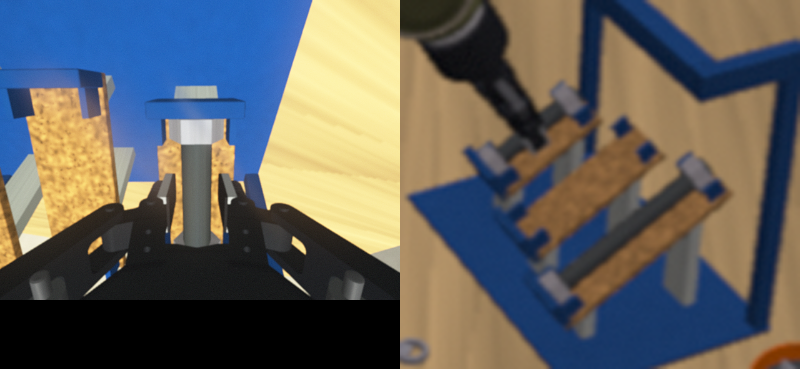

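Emit:
send_rows --pt "0 0 -0.18 0 0 0 24" --pt "0.3 0 -0.18 0 0 0 21" --pt "0.5 0 -0.18 0 0 0 21" --pt "0.62 0 -0.18 0 0 0 21" --pt "0.62 0 -0.18 0 0 0 21"

```text
time_s: 20.55
position: [0.5248, 0.3119, 0.1018]
tool_rot: [[-0.771, -0.445, 0.456], [-0.384, 0.895, 0.226], [-0.509, -0.001, -0.861]]
ft_force: [10.1, 11.0, 2.5]
grip_width: 0.0209
```

```bash
python3 look.py short 26; python3 - <<'E'
from h import *
z=np.load("pics/wrist26.npz")
cv2.imwrite("pics/f26.png",cv2.resize(z["im"][180:400,200:440],None,fx=3,fy=2.5,interpolation=cv2.INTER_CUBIC))
E
```

```text
bed pos [0.0264 0.0015 0.0353] rot [-0.023  0.072 -0.031] t 20.55 w 0.0209 f_bed [13.3  5.3 -4.8]
```

View pics/f26.png

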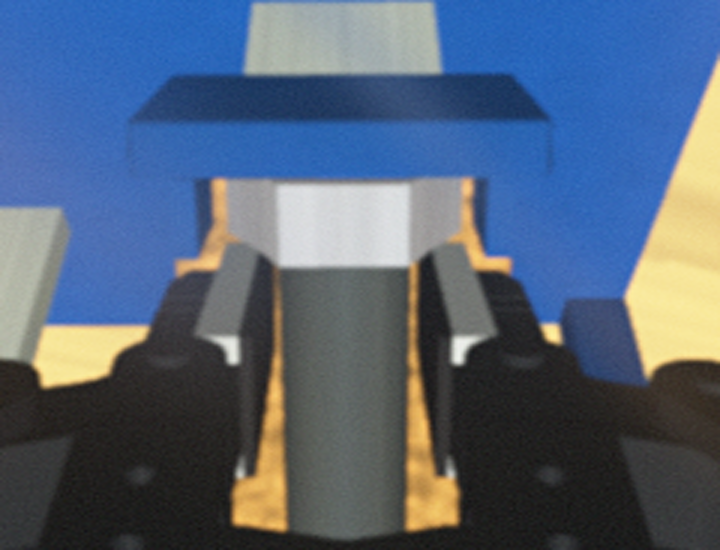

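Emit:
send_rows --pt "-0.3 0 0 0 0 0 30" --pt "-0.2 0 -0.6 0 0 0 40" --pt "0.2 0 -1.5 0 0 0 50" --pt "0.7 -0.3 -2.3 0 0 0 60"

```text
time_s: 21.15
position: [0.4484, 0.2578, 0.1819]
tool_rot: [[-0.775, -0.448, 0.447], [-0.388, 0.894, 0.224], [-0.499, 0.0, -0.866]]
ft_force: [0.7, -0.5, -0.1]
grip_width: 0.0599
```

```bash
python3 - <<'E'
from h import *
T,s=tool();print(T[:3,3].round(3),s["time_s"])
TA=np.eye(4);TA[:3,:3]=pick_R(0);TA[:3,3]=[.42,.0,.24]
print(delta(T,pick_R(0),TA[:3,3]))
print(delta(TA,pick_R(-20.5),[.5,-.382,.11]))
E
```

```text
[0.448 0.258 0.182] 21.15
[ 1.858 -4.356 -2.413  0.871  3.677  3.247]
[-1.6   -7.64   2.6    0.     0.     2.562]
```

Emit:
send_rows --pt "0.4 -0.8 -0.7 0.15 0.7 0.6 70" --pt "0.75 -1.7 -1.3 0.3 1.4 1.2 70" --pt "1.1 -2.6 -1.7 0.5 2.2 1.9 70" --pt "1.5 -3.5 -2.1 0.7 3.0 2.6 70" --pt "1.86 -4.36 -2.41 0.87 3.68 3.25 70"

```text
time_s: 21.78
position: [0.4205, -0.0017, 0.2397]
tool_rot: [[-1.0, 0.005, -0.003], [0.005, 1.0, -0.001], [0.003, -0.001, -1.0]]
ft_force: [0.2, 0.9, 0.7]
grip_width: 0.0698
```

Emit:
send_rows --pt "-0.2 -1.15 0.1 0 0 0.5 70" --pt "-0.4 -2.3 0.3 0 0 1.0 70" --pt "-0.6 -3.4 0.5 0 0 1.5 70" --pt "-0.9 -4.5 0.8 0 0 2.1 70" --pt "-1.2 -5.6 1.2 0 0 2.56 70"

```text
time_s: 22.4
position: [0.4805, -0.2822, 0.1787]
tool_rot: [[-0.935, 0.354, -0.0], [0.354, 0.935, -0.001], [0.0, -0.001, -1.0]]
ft_force: [0.7, 0.5, -0.0]
grip_width: 0.07
```

```bash
python3 - <<'E'
from h import *
T,s=tool();print(T[:3,3].round(3),s["time_s"])
print(delta(T,pick_R(-20.5),[.505,-.382,.11]))
E
```

```text
[ 0.48  -0.282  0.179] 22.4
[-1.166 -1.693  1.376 -0.006 -0.    -0.031]
```

Emit:
send_rows --pt "-0.5 -0.7 0.5 0 0 0 70" --pt "-0.9 -1.4 1.0 0 0 0 70" --pt "-1.16 -1.7 1.38 0 0 0 70" --pt "-1.16 -1.7 1.38 0 0 0 70"

```text
time_s: 22.9
position: [0.504, -0.3806, 0.1081]
tool_rot: [[-0.936, 0.353, -0.003], [0.353, 0.936, 0.002], [0.004, 0.001, -1.0]]
ft_force: [-0.3, 0.5, 0.2]
grip_width: 0.0702
```

```bash
python3 - <<'E'
from h import *
T,s=tool();print(T.round(3),s["time_s"])
im,d=vision.get_image("wrist");cv2.imwrite("pics/w30.png",im[:,:,::-1])
for r in vision.masks_of("wrist","bolt_middle_center")[:2]: print(r["p"],r["extent"],axisfit("wrist",r["pixels"],.018,T))
im,d=vision.get_image("side")
for r in vision.masks_of("side","bolt_middle_center")[:2]: print(r["p"],r["extent"],axisfit("side",r["pixels"],.018))
print(delta(T,pick_R(-20.5),[.511,-.384,.024]))
E
```

```text
[[-0.936  0.353 -0.003  0.504]
 [ 0.353  0.936  0.002 -0.381]
 [ 0.004  0.001 -1.     0.108]
 [ 0.     0.     0.     1.   ]] 22.9
0.88 [288.0, 144.1, 346.1, 364.9] (array([ 0.51670069, -0.38547528]), np.float64(-19.97565138391665), np.float64(0.15081093588343542), array([-0.01537496,  0.01528644]))
0.92 [284.7, 317.6, 348.5, 350.5] (array([ 0.51196254, -0.38248431]), np.float64(-20.03571363753959), np.float64(0.14833213670573833), array([-0.01666491,  0.017332  ]))
0.21 [254.4, 238.2, 382.1, 362.9] (array([ 0.53532084, -0.28298693]), np.float64(68.90410660719313), np.float64(0.3827047501529619), array([-0.12990418,  0.15266867]))
[-0.162 -0.016  1.681  0.006 -0.028 -0.02 ]
```

View pics/w30.png

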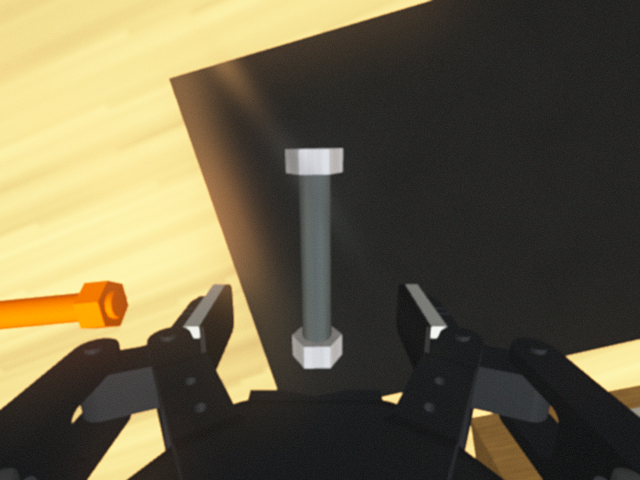

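Emit:
send_rows --pt "-0.1 -0.01 0.8 0 0 -0.09 70" --pt "-0.2 -0.01 1.66 0 0 -0.09 60" --pt "-0.2 -0.01 1.66 0 0 -0.09 15" --pt "-0.2 -0.01 1.66 0 0 -0.09 0" --pt "-0.2 -0.01 1.66 0 0 -0.09 0"

```text
time_s: 23.72
position: [0.5143, -0.3846, 0.0295]
tool_rot: [[-0.941, 0.34, 0.001], [0.34, 0.941, -0.003], [-0.002, -0.002, -1.0]]
ft_force: [-0.9, 2.6, 7.8]
grip_width: 0.0174
```

Emit:
send_rows --pt "0 0 0 0 0 0 0" --pt "0 0 -0.2 0 0 0 0"

```text
time_s: 23.98
position: [0.5134, -0.3839, 0.0375]
tool_rot: [[-0.94, 0.34, -0.002], [0.34, 0.94, 0.0], [0.002, -0.0, -1.0]]
ft_force: [-1.1, -0.4, -5.4]
grip_width: 0.0174
```

```bash
python3 - <<'E'
from h import *
T,s=tool();B=bed("middle");xr=rackT(np.load("rack.npy"))[:3,0]
print(T[:3,3],s["ft_force"],s["time_s"])
pre=bp(B,.084,.0018,.120)-.1*xr;print(pre)
a=pick_R(15);TA=np.eye(4);TA[:3,:3]=a;TA[:3,3]=[.44,-.12,.25]
print("A",delta(T,a,TA[:3,3]));print("B",delta(TA,place_R(B),pre))
E
```

```text
[ 0.51339722 -0.38385501  0.03746226] [-1.09614068 -0.43701987 -5.43910024] 23.975
[0.46904425 0.18344535 0.19517305]
A [ 3.181e+00  4.462e+00 -4.247e+00  1.000e-03 -1.300e-02 -4.359e+00]
B [-2.132  5.712  1.097 -0.385 -3.737 -1.435]
```

Emit:
send_rows --pt "0.1 0.1 -1.1 0 0 -0.4 0" --pt "0.5 0.6 -2.1 0 0 -1.2 0" --pt "1.1 1.4 -2.8 0 0 -2.1 0" --pt "1.7 2.2 -3.5 0 0 -3.0 0" --pt "2.3 3.1 -4.1 0 0 -3.9 0"

```text
time_s: 24.6
position: [0.4575, -0.1977, 0.2437]
tool_rot: [[-0.98, -0.2, -0.0], [-0.2, 0.98, -0.001], [0.001, -0.001, -1.0]]
ft_force: [1.6, 0.4, -4.8]
grip_width: 0.0174
```

```bash
python3 - <<'E'
from h import *
T,s=tool();a=pick_R(26.75)
print(T[:3,3],s["grip_width"],delta(T,a,[.44,0,.245]))
TA=np.eye(4);TA[:3,:3]=a;TA[:3,3]=[.44,0,.245]
B=bed("middle");xr=rackT(np.load("rack.npy"))[:3,0]
pre=bp(B,.084,.0018,.120)-.1*xr
print("B",delta(TA,place_R(B),pre))
E
```

```text
[ 0.45746013 -0.19772404  0.2436907 ] 0.017360558712159187 [-0.448  3.945 -0.029 -0.004 -0.005 -1.903]
B [-2.170e+00  3.015e+00  9.970e-01 -0.000e+00 -3.750e+00 -1.000e-03]
```

Emit:
send_rows --pt "-0.1 1.0 0 0 0 -0.5 0" --pt "-0.2 2.0 0 0 0 -1.0 0" --pt "-0.35 3.0 0 0 0 -1.5 0" --pt "-0.45 3.94 0 0 0 -1.9 0"

```text
time_s: 25.1
position: [0.441, 0.0, 0.2425]
tool_rot: [[-0.894, -0.448, -0.001], [-0.448, 0.894, -0.0], [0.001, 0.0, -1.0]]
ft_force: [1.2, 0.5, -5.0]
grip_width: 0.0169
```

Emit:
send_rows --pt "-0.4 0.6 0.2 0 -0.7 0 0" --pt "-0.8 1.2 0.4 0 -1.5 0 0" --pt "-1.3 1.8 0.6 0 -2.3 0 0" --pt "-1.7 2.4 0.8 0 -3.0 0 0" --pt "-2.17 3.01 1.0 0 -3.75 0 0"

```text
time_s: 25.72
position: [0.4711, 0.1824, 0.1922]
tool_rot: [[-0.774, -0.447, 0.449], [-0.386, 0.895, 0.224], [-0.502, 0.0, -0.865]]
ft_force: [0.5, 0.2, -5.7]
grip_width: 0.0174
```

```bash
python3 look.py middle 40;python3 - <<'E'
from h import *
T,s=tool();B=bed("middle")
print("B",delta(T,place_R(B),bp(B,.084,.0018,.047)))
E
```

```text
bed pos [-0.0029 -0.      0.1668] rot [-0.012  0.014 -0.026] t 25.725 w 0.0174 f_bed [-2.4 -0.  -5.2]
B [-1.785e+00 -1.000e-03  2.371e+00  1.500e-02 -2.500e-02 -1.400e-02]
```

View pics/l40.png

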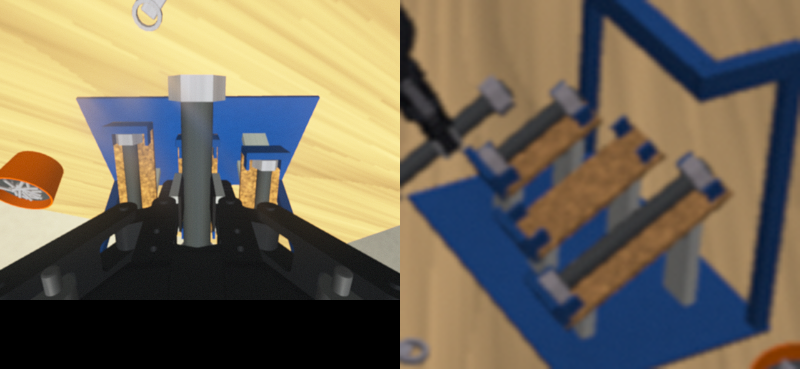

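Emit:
send_rows --pt "-0.5 0.03 0.7 0 0 0 0" --pt "-1.0 0.05 1.3 0 0 0 0" --pt "-1.5 0.05 1.9 0 0 0 0" --pt "-1.78 0.05 2.32 0 0 0 0" --pt "-1.78 0.05 2.32 0 0 0 0"

```text
time_s: 26.45
position: [0.5918, 0.2438, 0.135]
tool_rot: [[-0.776, -0.447, 0.444], [-0.388, 0.894, 0.223], [-0.497, 0.001, -0.868]]
ft_force: [0.4, 0.2, -4.8]
grip_width: 0.0174
```

```bash
python3 look.py middle 41
```

```text
bed pos [0.0857 0.0004 0.0495] rot [-0.008 -0.025 -0.024] t 26.45 w 0.0174 f_bed [-2.  -0.  -4.4]
```

View pics/l41.png

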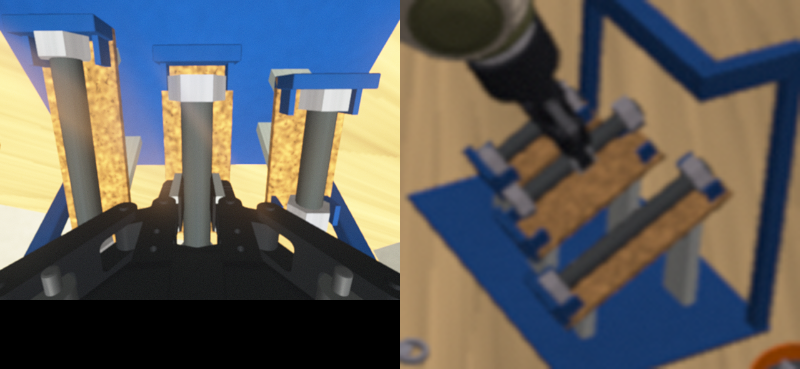

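Emit:
send_rows --pt "0 0.01 0.15 0 0 0 0" --pt "0 0.01 0.3 0 0 0 0" --pt "0 0.01 0.42 0 0 0 0" --pt "0 0.01 0.42 0 0 0 0"

```text
time_s: 27.05
position: [0.6003, 0.2491, 0.1168]
tool_rot: [[-0.776, -0.447, 0.445], [-0.387, 0.895, 0.223], [-0.498, 0.001, -0.867]]
ft_force: [0.1, -0.6, -4.9]
grip_width: 0.017
```

```bash
python3 look.py middle 42
```

```text
bed pos [0.0853 0.0014 0.0287] rot [-0.009 -0.017 -0.027] t 27.05 w 0.017 f_bed [-2.6 -0.6 -4.2]
```

View pics/l42.png

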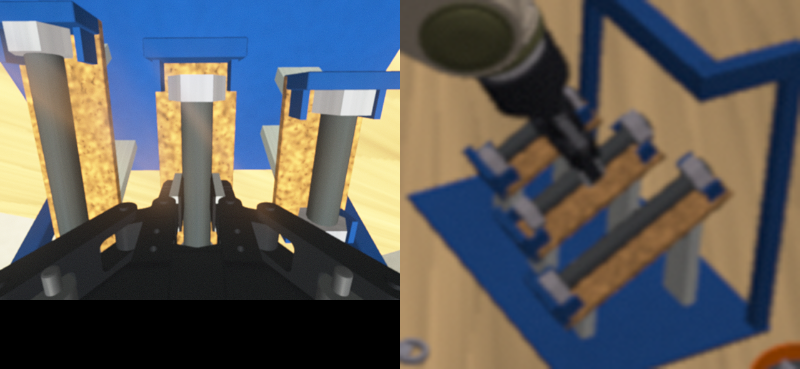

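Well centred; slide down the slope to the stop.

Emit:
send_rows --pt "0.05 -0.01 0.04 0 0 0 0" --pt "0.15 -0.01 0.06 0 0 0 0" --pt "0.22 -0.01 0.07 0 0 0 0" --pt "0.29 -0.01 0.07 0 0 0 0" --pt "0.29 -0.01 0.07 0 0 0 0"

```text
time_s: 27.78
position: [0.5945, 0.245, 0.1107]
tool_rot: [[-0.771, -0.445, 0.456], [-0.384, 0.896, 0.225], [-0.509, -0.002, -0.861]]
ft_force: [11.0, 11.0, 0.2]
grip_width: 0.0169
```

```bash
python3 look.py middle 43
```

```text
bed pos [0.0762 0.0003 0.027 ] rot [-0.031  0.074 -0.03 ] t 27.775 w 0.0169 f_bed [12.9  4.9 -7.2]
```

View pics/l43.png

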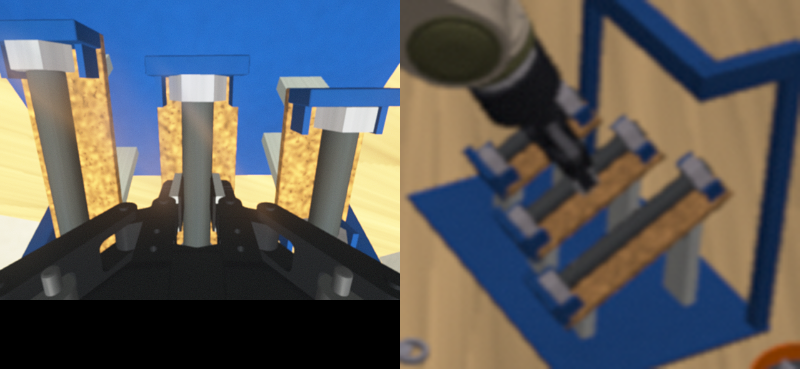

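Stop felt (+15 N). Press down slightly, then release.

Emit:
send_rows --pt "0 0 0.04 0 0 0 0" --pt "0 0 0.06 0 0 0 0" --pt "0.02 0 0.03 0 0 0 0" --pt "0.02 0 0.03 0 0 0 24" --pt "0.02 0 0.03 0 0 0 30"

```text
time_s: 28.5
position: [0.5909, 0.2437, 0.1058]
tool_rot: [[-0.775, -0.447, 0.447], [-0.387, 0.895, 0.223], [-0.5, 0.0, -0.866]]
ft_force: [-0.2, -0.3, -0.5]
grip_width: 0.0301
```

```bash
python3 look.py middle 44
```

```text
bed pos [0.0704 0.0008 0.0246] rot [-0.013 -0.004 -0.026] t 28.5 w 0.0301 f_bed [-0.5 -0.1 -0.3]
```

View pics/l44.png

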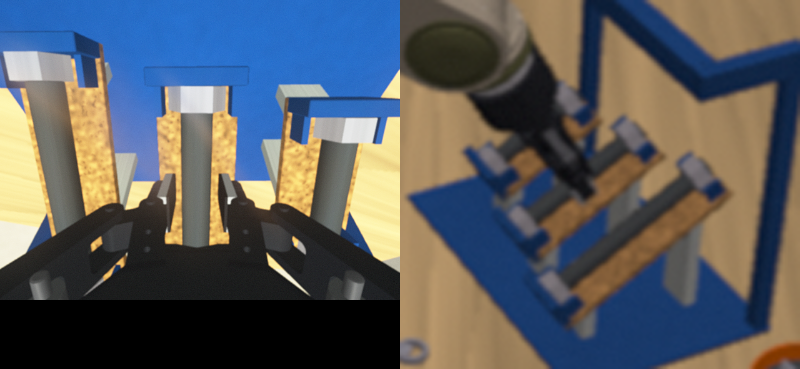

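Emit:
send_rows --pt "0 0 -0.2 0 0 0 24" --pt "0.4 0 -0.2 0 0 0 21" --pt "0.75 0 -0.2 0 0 0 21" --pt "0.9 0 -0.2 0 0 0 21" --pt "0.99 0 -0.2 0 0 0 21"

```text
time_s: 29.22
position: [0.5522, 0.2238, 0.093]
tool_rot: [[-0.77, -0.445, 0.457], [-0.384, 0.896, 0.225], [-0.509, -0.002, -0.861]]
ft_force: [17.7, 24.9, 5.8]
grip_width: 0.021
```

Emit:
send_rows --pt "0.02 0 0 0 0 0 21"

```text
time_s: 29.35
position: [0.5522, 0.2238, 0.0931]
tool_rot: [[-0.769, -0.445, 0.458], [-0.384, 0.896, 0.226], [-0.511, -0.002, -0.86]]
ft_force: [16.7, 21.0, 4.4]
grip_width: 0.0205
```

```bash
python3 look.py middle 45; python3 - <<'E'
from h import *
z=np.load("pics/wrist45.npz")
cv2.imwrite("pics/f45.png",cv2.resize(z["im"][180:400,200:440],None,fx=3,fy=2.5,interpolation=cv2.INTER_CUBIC))
E
```

```text
bed pos [0.0264 0.0004 0.0354] rot [-0.035  0.089 -0.027] t 29.35 w 0.0205 f_bed [23.2 11.2 -8.4]
```

View pics/f45.png

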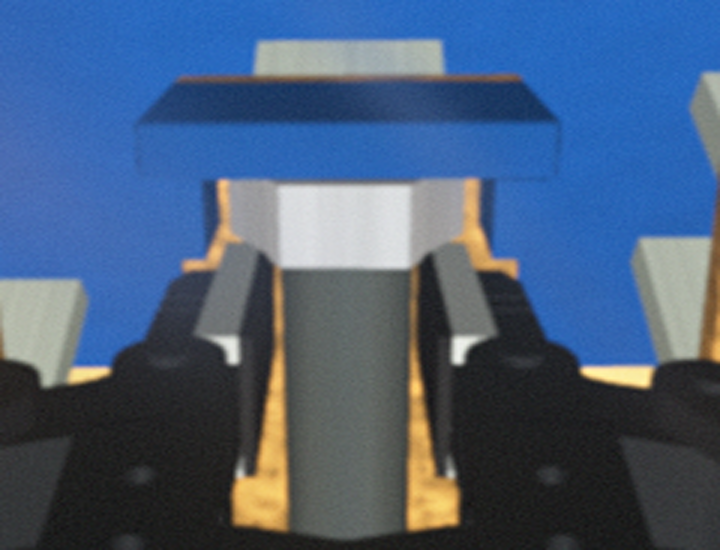

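```bash
python3 - <<'E'
from h import *
for l,t in(("long","14"),("short","26"),("middle","45")):
    z=np.load(f"pics/wrist{t}.npz");T=z["T"];B=bed(l)
    P=np.array([bp(B,*p) for p in((0,0,.028),(0,0,.030),(.0025,0,.030),(.014,0,.030),(.0165,0,.030),(-.003,0,.028))])
    print(l,proj("wrist",P,T)[:,1].round(1))
    g=z["im"][:,:,:].astype(int)[235:300,308:322].mean(1)
    d=np.abs(np.diff(g.sum(1)));print([ (235+i,int(g[i].sum()),) for i in range(10,60,1) if d[i]>25])
E
```

```text
long [246.  247.6 253.7 281.1 286.9 238.7]
[(253, 360), (254, 448), (255, 568), (286, 632), (287, 574), (288, 446), (289, 326)]
short [246.1 247.6 253.7 280.9 286.6 238.8]
[(252, 373), (253, 470), (254, 581), (285, 617), (286, 517), (287, 380)]
middle [246.  247.6 253.7 280.8 286.6 238.7]
[(252, 328), (253, 411), (254, 551), (285, 635), (286, 581), (287, 458), (288, 342)]
```

Emit:
send_rows --pt "-0.3 0 0 0 0 0 30" --pt "-0.2 0 -0.6 0 0 0 40" --pt "0.2 0 -1.5 0 0 0 50" --pt "0.8 0 -2.4 0 0 0 60" --pt "1.4 -0.5 -3.2 0 0 0 60"

```text
time_s: 30.08
position: [0.4312, 0.1371, 0.1938]
tool_rot: [[-0.774, -0.449, 0.447], [-0.389, 0.893, 0.224], [-0.5, -0.0, -0.866]]
ft_force: [0.6, -0.8, 1.3]
grip_width: 0.0604
```

```bash
python3 - <<'E'
from h import *
T,s=tool();print(T[:3,3],s["time_s"])
out=[]
for n in("wrist","side","top"):
    im,d=vision.get_image(n);np.savez(f"pics/{n}50.npz",im=im,d=d,T=T)
    W=cloud(n,d,T)
    for l in ROWS:
        B=bed(l);L=ROWS[l][2];P=(W-B[:3,3])@B[:3,:3]
        ok=np.isfinite(P[...,0])&(abs(P[...,1])<.025)&(P[...,2]>.005)&(P[...,2]<.04)
        m=ok&(P[...,0]>.03)&(P[...,0]<L-.03)&(P[...,2]>.02)
        q=P[m]
        if len(q)>20:
            k=np.polyfit(q[:,0],q[:,1],1);kz=np.polyfit(q[:,0],q[:,2],1)
            print(n,l,len(q),"y mid",q[:,1].mean().round(4),"yaw",k[0].round(3),"shank top z90",np.percentile(q[:,2],90).round(4),"pitch",kz[0].round(3))
    im=im[:,:,::-1]
    cv2.imwrite(f"pics/{n}50.png",{"wrist":im,"side":cv2.resize(im[80:220,280:430],None,fx=4,fy=4,interpolation=cv2.INTER_CUBIC),"top":cv2.resize(im[110:290,90:310],None,fx=3.3,fy=3.3,interpolation=cv2.INTER_CUBIC)}[n])
for n in("side","top"):
  for l in("tub","carton","wrench"):
    for r in vision.masks_of(n,l)[:1]: print(n,l,round(r["p"],2),np.array(r["extent"]).round())
E
```

```text
[0.43116917 0.13705501 0.193837  ] 30.075
wrist middle 1277 y mid -0.0012 yaw 0.002 shank top z90 0.0245 pitch 0.0
wrist long 1281 y mid 0.0014 yaw -0.053 shank top z90 0.0243 pitch 0.004
side short 72 y mid -0.0031 yaw -0.027 shank top z90 0.0272 pitch 0.004
side middle 127 y mid -0.0032 yaw -0.002 shank top z90 0.0272 pitch 0.0
side long 184 y mid -0.0025 yaw 0.003 shank top z90 0.0273 pitch 0.003
top short 118 y mid 0.004 yaw -0.049 shank top z90 0.0281 pitch 0.032
top middle 192 y mid 0.0031 yaw -0.006 shank top z90 0.0276 pitch -0.001
top long 292 y mid 0.0032 yaw 0.011 shank top z90 0.0277 pitch -0.012
side tub 0.74 [319. 126. 378. 172.]
side carton 0.64 [394. 238. 455. 323.]
side wrench 0.74 [236. 183. 304. 199.]
top tub 0.87 [254. 121. 295. 165.]
top carton 0.96 [337. 120. 406. 179.]
top wrench 0.48 [226. 273. 234. 294.]
```

View pics/wrist50.png

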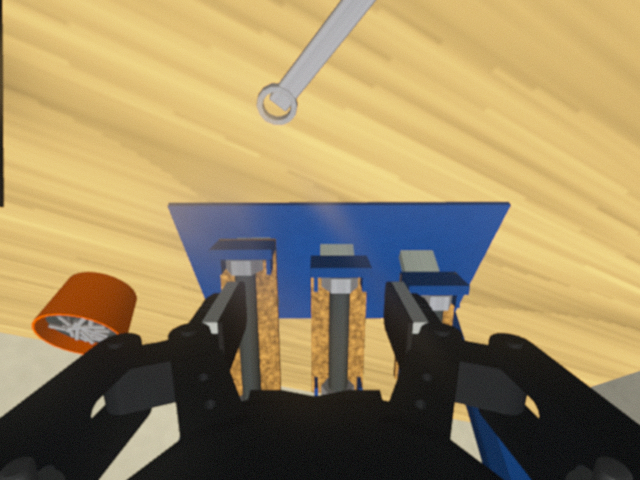

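View pics/side50.png

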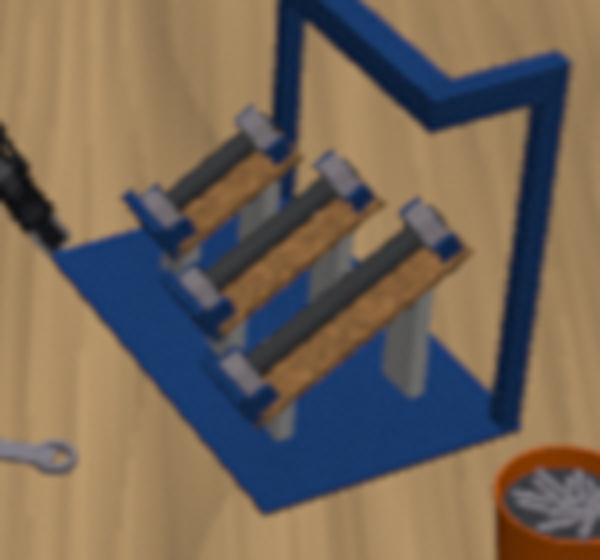

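View pics/top50.png

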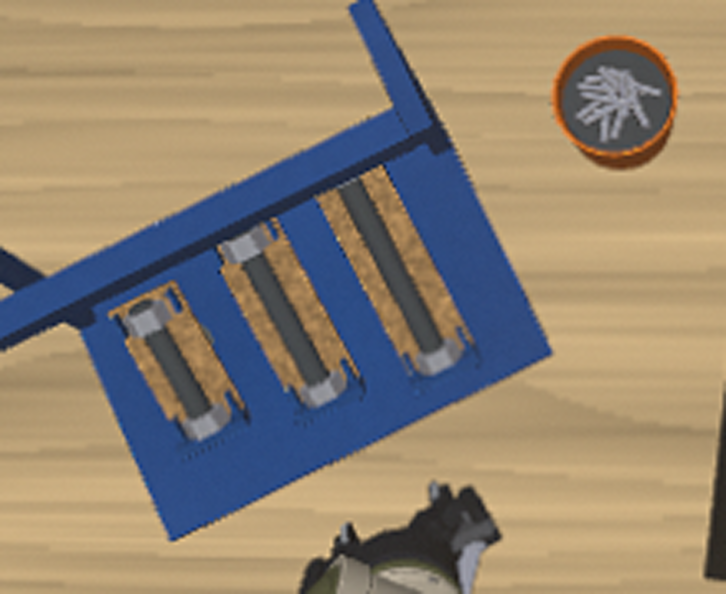

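```bash
python3 - <<'E'
from h import *
for t,ls in(("41",("short","long")),("26",("short",)),("25",("short",)),("44",("middle","long","short")),("11",("long",))):
    z=np.load(f"pics/wrist{t}.npz");W=cloud("wrist",z["d"],z["T"])
    for l in ls:
        B=bed(l);L=ROWS[l][2];P=(W-B[:3,3])@B[:3,:3]
        m=np.isfinite(P[...,0])&(abs(P[...,1])<.013)&(P[...,0]>.02)&(P[...,0]<L-.03)&(P[...,2]>.0205)&(P[...,2]<.029)
        q=P[m];k=np.polyfit(q[:,0],q[:,1],1);print(t,l,len(q),q[:,1].mean().round(4),"yaw",k[0].round(3),"x",q[:,0].min().round(3),q[:,0].max().round(3))
        for r in np.linspace(q[:,0].min(),q[:,0].max(),5)[:-1]:
            s=q[(q[:,0]>=r)&(q[:,0]<r+.012)];print("   ",r.round(3),len(s),s[:,1].mean().round(4) if len(s) else "")
E
```

```text
41 short 4310 -0.002 yaw 0.002 x 0.02 0.08
    0.02 970 -0.002
    0.035 896 -0.002
    0.05 842 -0.002
    0.065 774 -0.002
41 long 8271 0.0008 yaw -0.004 x 0.02 0.144
    0.02 1089 0.0009
    0.051 929 0.001
    0.082 795 0.0009
    0.113 679 0.0009
26 short 3787 -0.0004 yaw -0.002 x 0.02 0.075
    0.02 994 -0.0003
    0.034 875 -0.0004
    0.048 790 -0.0004
    0.061 727 -0.0003
25 short 5249 -0.0003 yaw -0.002 x 0.02 0.08
    0.02 1204 -0.0003
    0.035 1096 -0.0002
    0.05 1012 -0.0003
    0.065 927 -0.0004
44 middle 7922 -0.0013 yaw -0.012 x 0.02 0.11
    0.02 1332 -0.0008
    0.042 1164 -0.0011
    0.065 1016 -0.0014
    0.087 888 -0.0018
44 long 8660 0.0011 yaw -0.006 x 0.02 0.116
    0.02 1445 0.0012
    0.044 1227 0.0012
    0.068 1060 0.0012
    0.092 916 0.0011
44 short 5195 -0.0022 yaw 0.015 x 0.02 0.08
    0.02 1239 -0.0024
    0.035 1133 -0.0024
    0.05 1045 -0.0024
    0.065 891 -0.0021
11 long 10148 -0.0001 yaw -0.007 x 0.02 0.132
    0.02 1472 0.0002
    0.048 1222 -0.0001
    0.076 1036 -0.0002
    0.104 897 -0.0004
```

Yaw below about 0.015 rad and lateral offset under 3 mm. Handing in.

```bash
python3 -c "
from rig import env,status
print(env.close_job(), status.observe()['time_s'])"
```

```text
the job is handed in; nothing more can be done
the job is handed in; nothing more can be done
```

All three bolts are in the rows for their own lengths, heads at the lower end and against the foot stops. I handed the job in at about 31 s of the 72 s allowed; no verdict was reported.

I gripped each bolt across the shank and laid it down with the tool square to the bed. Then I slid it down until I felt the stop, released it, and pushed on the back of the head with 13–24 N; nothing moved.

**Last checks:**
- **Alignment:** the wrist depth shows all three bolts under 3 mm off the mid-line and within about 0.015 rad of the bed. A few fits from partly hidden views (short bolt in the top view, long bolt in the last wrist view) gave up to 0.05 rad, still inside the 0.08 limit.
- **Height:** the shank tops measure 24–28 mm above the beds, which agrees with the bolts lying flat.
- **Head at the stop:** no gap between head and stop showed in the wrist pictures taken during the push. The rack position I worked with was about 2.5 mm off along the slope. So "home" rests on the felt contact and that missing gap, not on absolute coordinates.
- **Bystanders:** the tub and carton showed in their original places in the top view. The side-view "tub" detection was wrong: it had picked out the middle bed. The wrench was only partly detected in the last top view, but it looked in place in the side and wrist views.

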